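Packing labelled hexagonal cigar cases in two layers

TASK

Pack all the hexagonal cedar cases into the open-sided wooden tray, lying squarely lengthwise from open side to open side, every one with its paper label on top: roll each case over, flat by flat, until the label is up. Put two cases side by side on the tray's floor, lay the thin wooden separator sheet flat on them between the tray's ends, then put the remaining one or two cases on the sheet, so that nothing sticks out of the tray's open sides. Leave the glue pot, the brush and the brass weight where they are.

Things in the scene. Friction and masses are not known exactly. Their poses are not given: they have to be found in the camera images.
- case1_mid (a point): closed hexagonal cedar case, 66 mm long, 50 mm across flats (57.7 mm across corners, side 28.9 mm), about 0.14 kg, lying on one flat on the bench; one of its six faces carries a cream paper label (50 x 24 mm) with a dark dot. The point is the centre of the case (25 mm above what it lies on); its x axis runs along the case's length, its z axis points out of the labelled face (z straight up = label on top). May be absent.
- case2_mid (a point): closed hexagonal cedar case, 66 mm long, 50 mm across flats (57.7 mm across corners, side 28.9 mm), about 0.14 kg, lying on one flat on the bench; one of its six faces carries a cream paper label (50 x 24 mm) with a dark dot. The point is the centre of the case (25 mm above what it lies on); its x axis runs along the case's length, its z axis points out of the labelled face (z straight up = label on top). May be absent.
- case3_mid (a point): closed hexagonal cedar case, 66 mm long, 50 mm across flats (57.7 mm across corners, side 28.9 mm), about 0.14 kg, lying on one flat on the bench; one of its six faces carries a cream paper label (50 x 24 mm) with a dark dot. The point is the centre of the case (25 mm above what it lies on); its x axis runs along the case's length, its z axis points out of the labelled face (z straight up = label on top). May be absent.
- case4_mid (a point): closed hexagonal cedar case, 66 mm long, 50 mm across flats (57.7 mm across corners, side 28.9 mm), about 0.14 kg, lying on one flat on the bench; one of its six faces carries a cream paper label (50 x 24 mm) with a dark dot. The point is the centre of the case (25 mm above what it lies on); its x axis runs along the case's length, its z axis points out of the labelled face (z straight up = label on top). May be absent.
- tray_floor (a point): packing tray, fixed to the bench: wooden floor 152 mm (its x) by 90 mm (its y), 8 mm thick, with an upright end wall 9 mm thick at each end of x (inner faces 134 mm apart, tops 58 mm above the floor); its two long sides (+y and -y) are open, so cases can be set down with their ends facing +y and -y. The point is the centre of the floor's upper side, z up. Two cases fit side by side, at x about -31 and +31 mm.
- sheet_mid (a point): separator sheet: plain thin wooden board 122 mm (its x) by 56 mm (its y) by 10 mm thick, 0.045 kg, lying flat on the bench; either side may be up. The point is its centre.
- gluepot_mid (a point): bystander: white pot, 70 mm across, 60 mm high; the point is its centre.
- brush: bystander: lying brush with a dark wooden handle, 150 mm long.
- weight_mid (a point): bystander: brass weight with a knob, 60 mm across, 50 mm high; the point is its centre.
There are look-alikes about, which are no part of the job. What is shaped like the part that bears case4_mid but blue or grey is not meant. Leave any purple or turquoise look-alike of the part that bears case3_mid alone.

How it is judged (in metres and radians):
On the way:
1. the separator sheet lies flat in the tray on the two lower cases, let go (x of sheet_mid in the frame of tray_floor between -0.02 and 0.02 m and y of sheet_mid in the frame of tray_floor between -0.017 and 0.017 m and z of sheet_mid in the frame of tray_floor between 0.049 and 0.061 m and angle between the x axis of sheet_mid and the x axis of tray_floor, either way round below 0.2 rad and linear speed of sheet below 0.02 m/s and (angle between sheet_mid's own z axis and vertical below 0.08 rad or angle between sheet_mid's own z axis and vertical above 3.06 rad) and contact force between sheet and the fingers below 0.05 N), for 0.3 s.
At the end, for the whole second after the job is handed in: Sheet flat between the layers, middle within 20 mm (x) and 17 mm (y) of the tray's; each case on floor or sheet, label up within 0.15 rad, centre within 14 mm of the tray's middle in y and 45 mm in x, heights within 6 mm; all square to the tray within 0.2 rad and at rest (x of sheet_mid in the frame of tray_floor between -0.02 and 0.02 m and y of sheet_mid in the frame of tray_floor between -0.017 and 0.017 m and z of sheet_mid in the frame of tray_floor between 0.049 and 0.061 m and angle between the x axis of sheet_mid and the x axis of tray_floor, either way round below 0.2 rad and linear speed of each of sheet, case1, case2, case3, case4 below 0.02 m/s and (angle between sheet_mid's own z axis and vertical below 0.08 rad or angle between sheet_mid's own z axis and vertical above 3.06 rad) and x of case1_mid in the frame of tray_floor between -0.045 and 0.045 m and y of case1_mid in the frame of tray_floor between -0.014 and 0.014 m and angle between the x axis of each of case1_mid, case2_mid, case3_mid, case4_mid and the y axis of tray_floor, either way round below 0.2 rad and angle between each of case1_mid, case2_mid, case3_mid, case4_mid's own z axis and vertical below 0.15 rad and (z of case1_mid in the frame of tray_floor between 0.019 and 0.031 m or z of case1_mid in the frame of tray_floor between 0.079 and 0.091 m) and x of case2_mid in the frame of tray_floor between -0.045 and 0.045 m and y of case2_mid in the frame of tray_floor between -0.014 and 0.014 m and (z of case2_mid in the frame of tray_floor between 0.019 and 0.031 m or z of case2_mid in the frame of tray_floor between 0.079 and 0.091 m) and x of case3_mid in the frame of tray_floor between -0.045 and 0.045 m and y of case3_mid in the frame of tray_floor between -0.014 and 0.014 m and (z of case3_mid in the frame of tray_floor between 0.019 and 0.031 m or z of case3_mid in the frame of tray_floor between 0.079 and 0.091 m) and x of case4_mid in the frame of tray_floor between -0.045 and 0.045 m and y of case4_mid in the frame of tray_floor between -0.014 and 0.014 m and (z of case4_mid in the frame of tray_floor between 0.019 and 0.031 m or z of case4_mid in the frame of tray_floor between 0.079 and 0.091 m)); the robot touches nothing.
It fails at once if the glue pot is moved more than 30 mm (distance of gluepot_mid from where it was at the start of the episode above 0.03 m).
It fails at once if the brush is moved more than 30 mm (distance of brush from where it was at the start of the episode above 0.03 m).
It fails at once if the brass weight is moved more than 30 mm (distance of weight_mid from where it was at the start of the episode above 0.03 m).
Of case1, case2, case3, case4 only 3 to 4 are there at a start; the rules pass over those that are not, and their reading is None.
At some moment in a run one of case1, case2, case3, case4, sheet may be knocked a few centimetres aside while the robot is not near it.
Once in a run the grip may slacken for a moment while it holds something.
It also fails if it takes over 210 s, if anything falls off the work surface, if the arm or the gripper's body presses on something with over 40 N, if the wrist force passes 120 N, or if a joint passes its speed limit or range.

ROBOT

A 6-joint arm with a two-finger parallel gripper is mounted at the origin on the work surface. World frame = base frame: x ahead of the robot, y to its left, z up, the work surface at z = 0. Lengths are in m, angles in degrees, forces in N, time in s.
With the tool pointing down it reaches from about 0.3 to 0.75 m from the base axis. Payload 8.5 kg.
Tool frame: the origin (TCP) lies between the finger pads; the fingertips stand ahead of it and the grasp point (between the pads) lies 8 mm behind it (env.tcp_to_tips is the z of the fingertips in the tool frame, in m); z points along the fingers, x is the direction in which the jaws open and shut, and the axes are right-handed (so a half turn about z gives the same grasp; the last joint's range is limited). The gripper opens to 85 mm and grips with 20 to 120 N. Pads are 22 mm wide; open, the fingers measure 114 mm over their backs; the gripper's body (76 mm by 85 mm) begins 54 mm behind the grasp point. The pads swing forward as they close: fully open they stand 13 mm farther back than shut.
Start: joints at [63.237, 21.807, 74.336, -0, 83.858, -12.336], TCP at [0.137, 0.533, 0.242] pointing down, gripper open.
Joint ranges: [-178.18, 178.18], [-50.72, 133.34], [12.68, 142.11], [-81.47, 261.47], [9.98, 163.14], [-165.26, 165.26]. Speed limits (degrees/s): [136.94, 136.94, 180, 180, 180, 180].

INTERFACE

Orientations are given as a 3x3 rotation matrix whose columns are the frame's x, y, z axes.
In Python, from rig import observe, viewer, env gives the robot as it stands.
- The arm moves only by the tool jog_arm, never from a script. Its arguments are lists of equal length, an entry for each row: "dr": the turn, a rotation vector about the tool's x, y, z in rad, a list of three; "slide": the shift along the tool's x, y, z in m, a list of three; "gripper": the opening, from -1 (shut) to 1 (fully open), so that 0 is half open. In form: {"dr": [[rx, ry, rz], ...], "slide": [[dx, dy, dz], ...], "gripper": [gripper, ...]}. A call has exactly 10 rows; each row shifts and turns the commanded pose from where the row before left it, along the tool's axes as they then stand; what a row does not reach is not made up. A row lasts 1/10 s, in which the tool goes at most 50 mm and 8.59 degrees, less where a joint would pass 70% of its speed; a pose out of reach is approached as far as the arm can. A call is refused whole if a number of a shift passes 0.05 or a number of a turn 0.15, either way. A call with a gripper value outside its range is refused whole. The fingers move at their own pace and stop on an object; "force" is the grip in N (left out, the last holds). Time passes only in rows, so rows that do not move let the fingers close, or fill a call up. It gives the time, the measured TCP pose, the force and the opening at its end, in the units of the state.
- observe(): the state, without advancing time (a new reading comes with each control period).
- viewer.get_image(name): name is "scene" or "side" or "wrist"; returns a dict with "pixels" (384x512x3 uint8, blue, green, red), "camera_matrix" (3x3 intrinsics, pixels), "R" (3x3) and "t" (3): a world point X has camera coordinates R X + t. Camera axes: x right, y down, z forward; pixel columns grow to the right and rows downward; lengths in m; the calibration is good to about 2 mm. A picture is of the moment at which its call begins. There is no depth.
- env.close_job(): hands the job in, once; it reports no verdict.
The state is a dict: "time_s": time; "q": joint angles; "qvel": joint speeds; "joint_efforts": joint torques, N m; "position": TCP position; "tool_rot": TCP orientation; "ft_force": force on the tool from outside, world axes, zero at the start; "wrist_torque": the same for the moment, N m; "grip_width": finger opening in m.
Only numpy, scipy, OpenCV 4.12 (cv2) and the standard library are available. Lean on these libraries where they do the work, as an engineer would, in place of code of your own. Each camera call takes 0.05 s, during which the arm holds its last target.

## Working session

There is one attempt and no reset: what is moved stays moved. The work goes in short steps, Python scripts to look and compute and a tool call to move; the robot and the scene stay as the last step left them, time stands still between calls to the robot, and variables do not carry over. Pictures are saved under pics/ and viewed, and the job is handed in when it is done.

Besides the shell and the picture viewer there is one more tool, called after "Call:" in YAML: its name, and indented under it one key for each argument. jog_arm: Moves the arm, as the interface text tells. Its arguments: {"type":"object","properties":{"dr":{"type":"array","items":{"type":"array","items":{"type":"number"}}},"slide":{"type":"array","items":{"type":"array","items":{"type":"number"}}},"gripper":{"type":"array","items":{"type":"number"}},"force":{"type":"number"}},"required":["dr","slide","gripper"]}

```bash
ls; mkdir -p pics; cat > h.py <<'E'
import numpy as np,cv2
from rig import observe,viewer,env
def shot(name,fn,crop=None,scale=1.5):
    im=viewer.get_image(name); p=np.array(im["pixels"]); np.savez('pics/'+fn+'.npz',p=p,K=im["camera_matrix"],R=im["R"],t=im["t"])
    q=p
    if crop: q=p[crop[1]:crop[3],crop[0]:crop[2]]
    q=cv2.resize(q,None,fx=scale,fy=scale,interpolation=cv2.INTER_CUBIC); cv2.imwrite('pics/'+fn+'.png',q)
    return im
def ray(im,u,v):
    K=np.array(im["camera_matrix"] if "camera_matrix" in im else im["K"]);R=np.array(im["R"]);t=np.array(im["t"])
    d=R.T@np.linalg.inv(K)@np.array([u,v,1.]); return -R.T@t,d
def onz(im,u,v,z):
    c,d=ray(im,u,v); return c+d*(z-c[2])/d[2]
def proj(im,X):
    K=np.array(im["camera_matrix"] if "camera_matrix" in im else im["K"]);c=np.array(im["R"])@np.array(X)+np.array(im["t"]);p=K@c;return p[:2]/p[2]
E
python3 - <<'E'
from h import *
for n in("scene","side","wrist"):
    im=shot(n,n+"0"); R=np.array(im["R"]);print(n,-R.T@np.array(im["t"]),R[2])
s=observe();print(s['time_s'],s['position'],s['tool_rot'],s['grip_width'],env.tcp_to_tips)
E
```

```text
pics
scene [ 1.22031514 -0.5637983   0.68016694] [-0.60612194  0.52600345 -0.59660419]
side [0.1714545  0.43339544 0.68380663] [ 0.42571511 -0.53215797 -0.73182959]
wrist [0.05632306 0.55354188 0.37456133] [ 0.31265468 -0.08153634 -0.94636086]
0.15 [0.13694198 0.53246857 0.24182773] [[ 2.49115334e-01  9.68473686e-01 -5.19584498e-04]
 [ 9.68473153e-01 -2.49115757e-01 -1.04452622e-03]
 [-1.14103284e-03 -2.42996139e-04 -9.99999319e-01]] 0.08521906019945062 0.011
```

View pics/scene0.png

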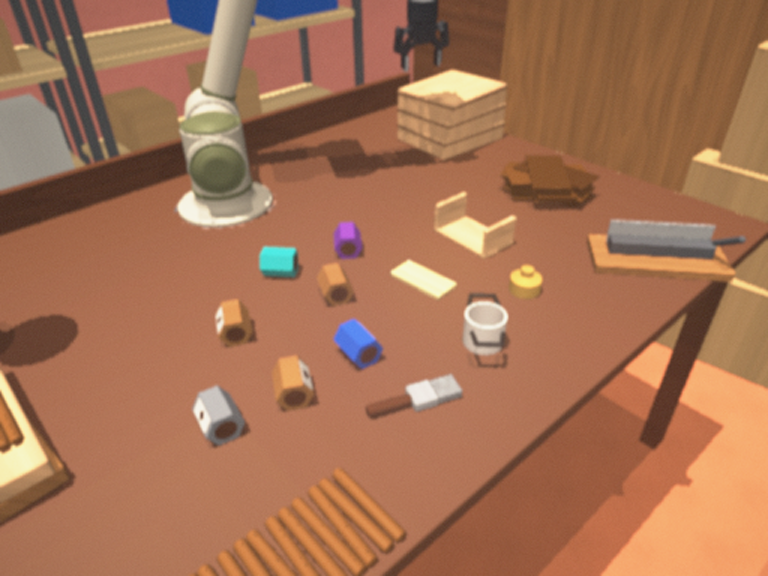

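View pics/side0.png

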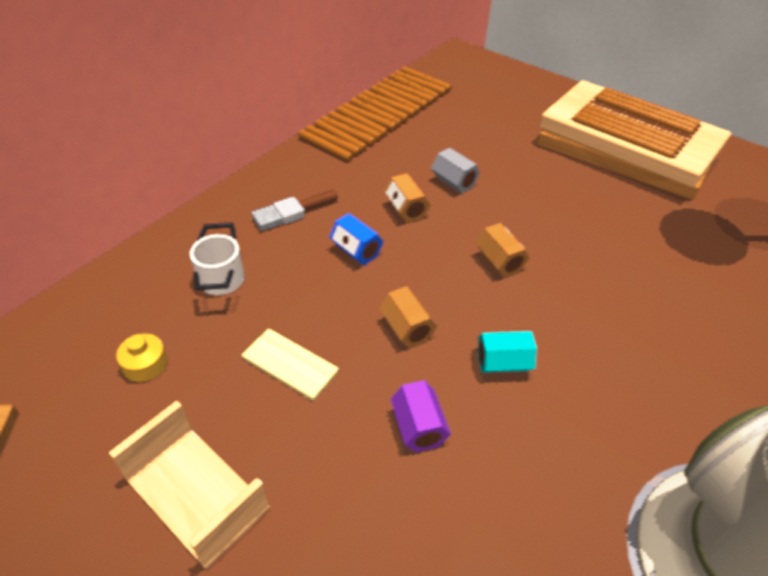

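View pics/wrist0.png

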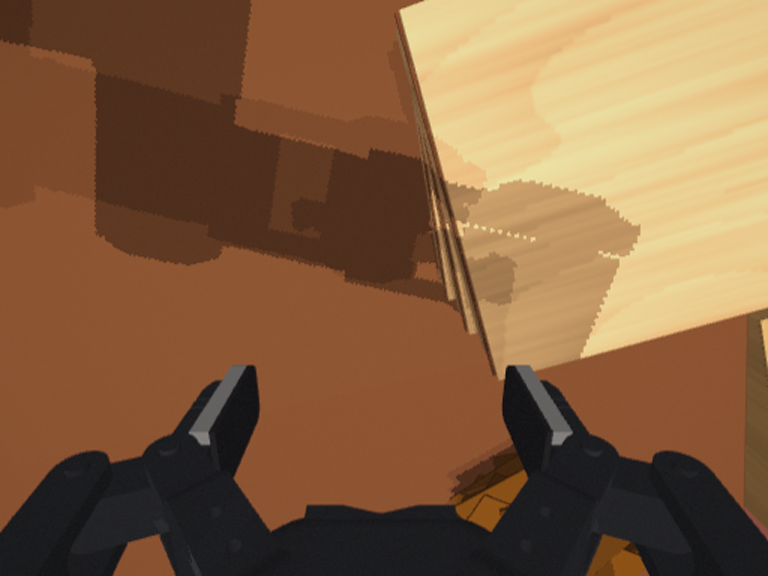

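The scene picture shows three cedar cases at (233,322), (335,284) and (293,382). The look-alikes are turquoise (278,262), purple (347,240), blue (358,342) and grey (218,415). The tray is at (475,228), the sheet at (423,279), the weight at (525,282), the pot at (485,328) and the brush at (415,397). Next I'll take close crops.

```bash
python3 - <<'E'
from h import *
a=np.load('pics/scene0.npz')['p'];b=np.load('pics/side0.npz')['p']
x=cv2.resize(a[165:285,135:245],None,fx=4.8,fy=4.8,interpolation=cv2.INTER_CUBIC)
cv2.imwrite('pics/c1.png',x)
x=cv2.resize(b[110:240,240:360],None,fx=4.5,fy=4.5,interpolation=cv2.INTER_CUBIC)
cv2.imwrite('pics/c2.png',x)
x=np.vstack([cv2.resize(a[120:205,250:360],(776,600))])
cv2.imwrite('pics/c3.png',x)
x=cv2.resize(b[210:375,70:230],None,fx=3.6,fy=3.6); cv2.imwrite('pics/c4.png',x)
E
```

```text
(no output)
```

View pics/c1.png

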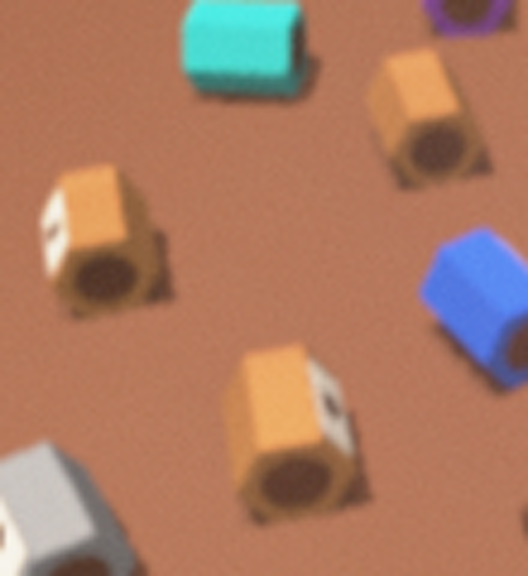

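View pics/c2.png

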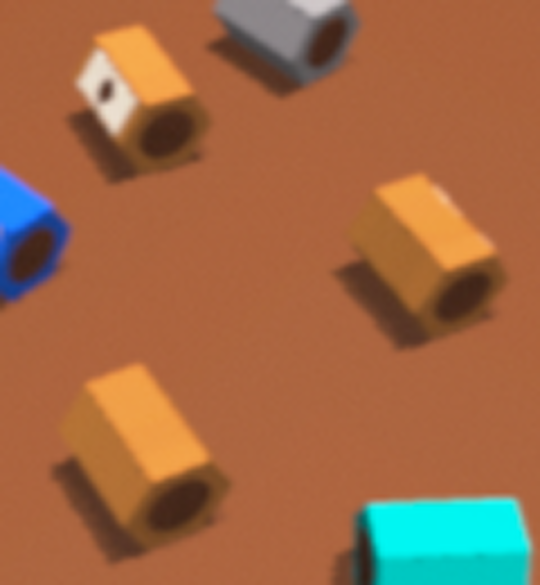

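View pics/c3.png

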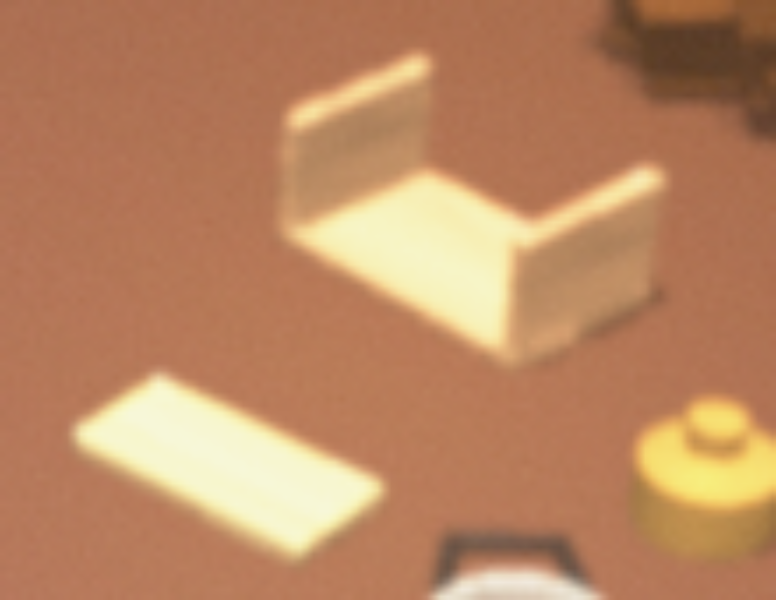

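View pics/c4.png

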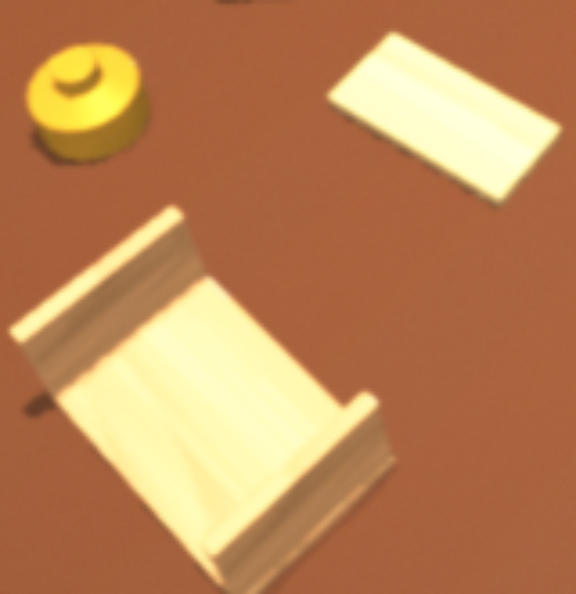

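```bash
python3 - <<'E'
from h import *
print([d for d in dir(env) if d[0]!='_'])
for n,pts in (("scene",dict(A=(148,205),B=(222,182),C=(192,250))),("side",dict(A=(335,162),B=(267,205),C=(275,128)))):
    im=dict(np.load(f'pics/{n}0.npz'));p=im['p'];hsv=cv2.cvtColor(p,cv2.COLOR_BGR2HSV)
    for k,(u,v) in pts.items():
        print(n,k,p[v,u],hsv[v,u])
    print('sheet px',[p[186,282],hsv[186,282]] if n=="scene" else [p[242,193],hsv[242,193]])
E
```

```text
['MotionError', 'close_job', 'tcp_to_tips']
scene A [136 183 234] [ 14 107 234]
scene B [ 98 163 231] [ 15 147 231]
scene C [104 175 237] [ 16 143 237]
sheet px [array([214, 247, 247], dtype=uint8), array([ 30,  34, 247], dtype=uint8)]
side A [ 69 155 239] [ 15 181 239]
side B [ 68 155 236] [ 16 182 236]
side C [ 76 166 246] [ 16 176 246]
sheet px [array([216, 255, 255], dtype=uint8), array([ 30,  39, 255], dtype=uint8)]
```

```bash
cat >> h.py <<'E'
def rects(im,mask,z,amin=40):
    out=[]
    cs,_=cv2.findContours(mask.astype(np.uint8),cv2.RETR_EXTERNAL,cv2.CHAIN_APPROX_NONE)
    for c in cs:
        if cv2.contourArea(c)<amin: continue
        P=np.array([onz(im,u,v,z)[:2] for u,v in c[:,0]],np.float32)*1000
        (x,y),(w,h),a=cv2.minAreaRect(P)
        if w<h: w,h,a=h,w,a+90
        a=(a+90)%180-90
        if np.hypot(x,y)<900: out.append((c[:,0].mean(0).round(0),round(x,1),round(y,1),round(w,1),round(h,1),round(a,1)))
    return out
def topmask(p,vmin=215):
    h=cv2.cvtColor(p,cv2.COLOR_BGR2HSV); return (h[...,0]>11)&(h[...,0]<20)&(h[...,1]>110)&(h[...,2]>vmin)
def sheetmask(p):
    h=cv2.cvtColor(p,cv2.COLOR_BGR2HSV); return (h[...,0]>20)&(h[...,0]<40)&(h[...,1]<110)&(h[...,2]>225)
E
python3 - <<'E'
from h import *
for n in("scene","side"):
    im=dict(np.load(f'pics/{n}0.npz'))
    print(n)
    for r in rects(im,topmask(im['p']),.05): print('top',r)
    for r in rects(im,sheetmask(im['p']),.01): print('sheet',r)
# tray corners from crops
a=dict(np.load('pics/scene0.npz'));b=dict(np.load('pics/side0.npz'))
f=lambda u,v:(250+u*110/776,120+v*85/600)
g=lambda u,v:(70+u/3.6,210+v/3.6)
print('scene wall tops z.066')
for u,v in((288,120),(432,60),(520,238),(662,178)): print(onz(a,*f(u,v),.066).round(4))
print('side wall tops')
for u,v in((12,332),(178,208),(210,550),(375,395)): print(onz(b,*g(u,v),.066).round(4))
print('side floor')
for u,v in((58,398),(208,276)): print(onz(b,*g(u,v),.008).round(4))
for u,v in((510,360),(285,235)): print('sc base',onz(a,*f(u,v),.0).round(4))
E
```

```text
scene
top (array([193., 247.]), 638.7, -244.2, 66.3, 30.2, -27.7)
top (array([154., 207.]), 446.2, -235.3, 64.9, 29.2, -25.2)
top (array([222., 182.]), 477.7, -32.6, 64.2, 29.0, -26.1)
top (array([295.,  65.]), -62.4, 856.0, 150.9, 91.0, 11.1)
sheet (array([ 10., 289.]), 407.8, -580.7, 235.6, 54.8, -14.1)
sheet (array([282., 185.]), 563.6, 121.0, 126.0, 62.0, 5.9)
sheet (array([318., 153.]), 502.4, 341.3, 173.5, 119.7, -75.4)
sheet (array([139., 143.]), 13.0, -66.3, 210.2, 90.7, 9.0)
sheet (array([138.,  72.]), -633.0, 292.8, 105.9, 87.3, 70.9)
sheet (array([132.,  66.]), -737.8, 327.0, 222.2, 88.4, -31.5)
side
top (array([  2., 277.]), 742.0, 408.9, 34.6, 9.9, -28.5)
top (array([272., 203.]), 479.5, -32.0, 65.3, 29.1, -24.5)
top (array([336., 159.]), 447.3, -234.4, 65.2, 29.6, -24.8)
top (array([271., 124.]), 639.7, -241.6, 65.4, 30.8, -27.4)
top (array([422.,  85.]), 405.7, -651.0, 147.5, 65.6, 0.1)
top (array([443.,  78.]), 394.7, -706.3, 149.0, 106.7, -2.7)
sheet (array([446., 323.]), 100.6, -31.5, 48.2, 10.0, 63.2)
sheet (array([129., 327.]), 526.4, 316.4, 117.9, 101.1, -0.3)
sheet (array([502., 284.]), 46.3, -172.9, 56.6, 6.9, 68.9)
sheet (array([ 96., 286.]), 628.0, 306.1, 95.2, 8.9, 87.0)
sheet (array([193., 241.]), 561.9, 121.8, 122.7, 56.5, 5.5)
sheet (array([421.,  89.]), 438.7, -742.4, 319.1, 179.6, 0.3)
scene wall tops z.066
[0.4481 0.2781 0.066 ]
[0.4541 0.3715 0.066 ]
[0.5906 0.2736 0.066 ]
[0.6003 0.3594 0.066 ]
side wall tops
[0.5939 0.3612 0.066 ]
[0.5879 0.2712 0.066 ]
[0.4475 0.3675 0.066 ]
[0.4439 0.2776 0.066 ]
side floor
[0.5868 0.3609 0.008 ]
[0.5827 0.2722 0.008 ]
sc base [0.5886 0.2784 0.    ]
sc base [0.4439 0.2843 0.    ]
```

```bash
python3 - <<'E'
from h import *
a=np.load('pics/scene0.npz')['p'];b=np.load('pics/side0.npz')['p']
x=cv2.resize(a[120:175,285:350],None,fx=11,fy=11,interpolation=cv2.INTER_CUBIC)
cv2.imwrite('pics/d1.png',x)
x=cv2.resize(b[262:376,70:185],None,fx=5.2,fy=5.2,interpolation=cv2.INTER_CUBIC); cv2.imwrite('pics/d2.png',x)
E
```

```text
(no output)
```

View pics/d1.png

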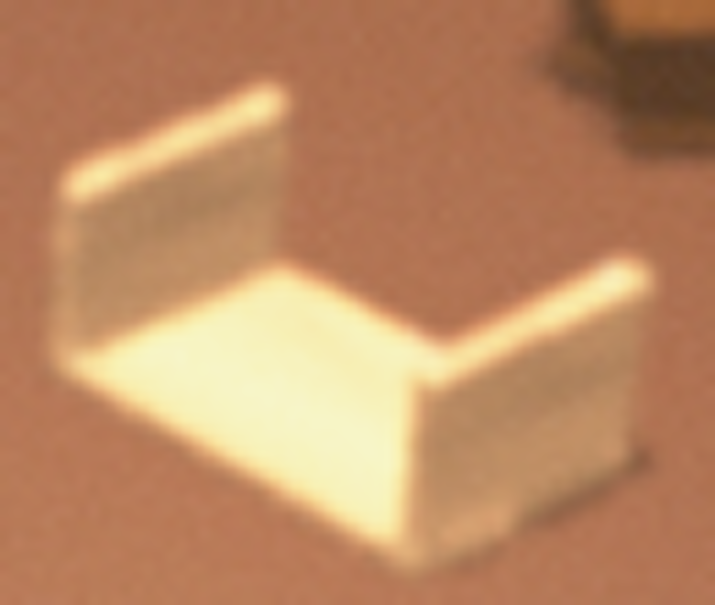

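View pics/d2.png

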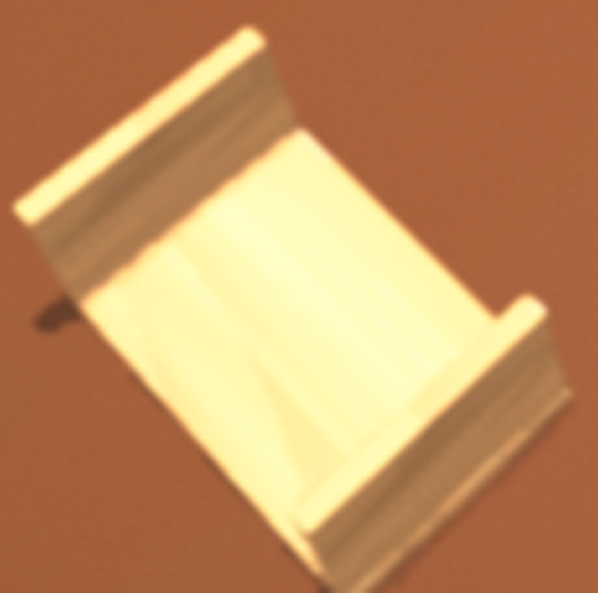

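```bash
python3 - <<'E'
from h import *
a=dict(np.load('pics/scene0.npz'));b=dict(np.load('pics/side0.npz'))
def fit(im,f,pts,loc,z):
    W=np.array([onz(im,*f(u,v),z)[:2] for u,v in pts]);L=np.array(loc,float)/1000
    Wc=W-W.mean(0);Lc=L-L.mean(0)
    th=np.arctan2((Lc[:,0]*Wc[:,1]-Lc[:,1]*Wc[:,0]).sum(),(Lc*Wc).sum())
    R=np.array([[np.cos(th),-np.sin(th)],[np.sin(th),np.cos(th)]])
    t=W.mean(0)-R@L.mean(0); print('centre',t.round(4),'yaw',np.degrees(th).round(2),'res mm',((W-(L@R.T+t))*1000).round(1).tolist())
g=lambda u,v:(70+u/5.2-.4,262+v/5.2-.4)
fit(b,g,[(12,208),(28,222),(248,26),(265,42),(297,518),(317,536),(527,296),(547,312)],[(76,45),(67,45),(76,-45),(67,-45),(-67,45),(-76,45),(-67,-45),(-76,-45)],.066)
fit(b,g,[(82,300),(302,130)],[(67,45),(67,-45)],.008)
f=lambda u,v:(285+u/11-.4,120+v/11-.4)
fit(a,f,[(60,180),(75,200),(265,82),(290,98),(412,362),(430,385),(622,252),(655,272)],[(-76,-45),(-67,-45),(-76,45),(-67,45),(67,-45),(76,-45),(67,45),(76,45)],.066)
E
```

```text
centre [0.5182 0.3202] yaw -2.39 res mm [[0.7, 0.0], [1.7, -0.7], [0.4, -0.0], [0.0, -0.0], [-2.0, -0.4], [-1.3, -1.1], [-0.0, 1.4], [0.5, 0.8]]
centre [0.5195 0.3213] yaw -4.36 res mm [[-0.1, -0.8], [0.1, 0.8]]
centre [0.5183 0.3222] yaw -2.01 res mm [[0.6, 1.5], [3.3, -4.0], [-2.9, 3.4], [0.6, 1.2], [-1.2, 0.5], [1.2, -5.1], [-3.2, 2.3], [1.6, 0.1]]
```

```bash
python3 - <<'E'
from h import *
for n in("scene","side"):
    im=dict(np.load(f'pics/{n}0.npz'));h=cv2.cvtColor(im['p'],cv2.COLOR_BGR2HSV)
    for k,m in dict(blue=(h[...,0]>100)&(h[...,0]<125)&(h[...,1]>130),purple=(h[...,0]>130)&(h[...,0]<160)&(h[...,1]>100),turq=(h[...,0]>80)&(h[...,0]<98)&(h[...,1]>120)).items():
        print(n,k,[r[:5] for r in rects(im,m,.035,200)])
S=dict(np.load('pics/side0.npz'))
for k,u,v,z in(('grey',455,168,.04),('pot',217,265,.03),('weight',141,358,.025),('brushL',258,220,.01),('brushR',335,197,.01)): print(k,onz(S,u/1.5,v/1.5,z).round(3))
E
```

```text
scene blue [(array([235., 226.]), 634.8, -115.3, 85.7, 52.5)]
scene purple [(array([231., 160.]), 379.7, 81.0, 139.9, 53.4)]
scene turq [(array([185., 173.]), 345.9, -74.1, 96.4, 67.4)]
side blue [(array([239., 159.]), 633.5, -103.4, 105.5, 60.7)]
side purple [(array([279., 278.]), 371.1, 90.8, 93.1, 57.7)]
side turq [(array([338., 234.]), 337.2, -61.5, 76.2, 64.1)]
grey [ 0.611 -0.346  0.04 ]
pot [0.758 0.073 0.03 ]
weight [0.708 0.249 0.025]
brushL [ 0.804 -0.052  0.01 ]
brushR [ 0.746 -0.179  0.01 ]
```

```bash
cat >> h.py <<'E'
from scipy.spatial.transform import Rotation as Rn
def Rt(yaw,tilt=0):
    """tool x at heading yaw (deg), pointing down, then turned about tool x by tilt (deg)"""
    a=np.radians(yaw);x=np.array([np.cos(a),np.sin(a),0]);z=np.array([0,0,-1.]);y=np.cross(z,x)
    return np.column_stack([x,y,z])@Rn.from_rotvec([np.radians(tilt),0,0]).as_matrix()
def plan(*tgts):
    """tgts: (pos or None, R or None): slide first then turn; each line relative to the former target"""
    s=observe();p=np.array(s['position']);R=np.array(s['tool_rot'])
    print('t',round(s['time_s'],2),'p',p.round(4),'q',np.round(s['q'],1),'w',round(s['grip_width'],4))
    for P,Q in tgts:
        if P is not None:
            d=R.T@(np.array(P)-p);n=max(1,int(np.ceil(np.linalg.norm(d)/.0495)));print(' slide total',d.round(4),'rows',n,'each',(d/n).round(4));p=np.array(P,float)
        if Q is not None:
            r=Rn.from_matrix(R.T@Q).as_rotvec();n=max(1,int(np.ceil(np.linalg.norm(r)/.149)));print(' turn total',r.round(4),'rows',n,'each',(r/n).round(4));R=Q
E
python3 - <<'E'
from h import *
plan(([.408,-.319,.2],Rt(-25)),(None,Rt(-25,60)),([.408,-.319,.0785],None),([.4518,-.2248,.0185],None))
E
```

```text
t 0.15 p [0.1369 0.5325 0.2418] q [ 63.2  21.8  74.4  -0.   83.9 -12.3] w 0.0852
 slide total [-0.7571  0.4746  0.0426] rows 19 each [-0.0398  0.025   0.0022]
 turn total [8.0000e-04 1.0000e-03 1.7554e+00] rows 12 each [1.000e-04 1.000e-04 1.463e-01]
 turn total [ 1.0472 -0.     -0.    ] rows 8 each [ 0.1309 -0.     -0.    ]
 slide total [0.     0.1052 0.0608] rows 3 each [0.     0.0351 0.0203]
 slide total [-1.0e-04  0.0e+00  1.2e-01] rows 3 each [-0.    0.    0.04]
```

Call:
jog_arm:
  dr:
    - [0,0,0]
    - [0,0,0]
    - [0,0,0]
    - [0,0,0]
    - [0,0,0]
    - [0,0,0]
    - [0,0,0]
    - [0,0,0]
    - [0,0,0]
    - [0,0,0]
  slide:
    - [-0.04,0.025,0]
    - [-0.04,0.025,0]
    - [-0.04,0.025,0]
    - [-0.04,0.025,0]
    - [-0.04,0.025,0]
    - [-0.04,0.025,0]
    - [-0.04,0.025,0]
    - [-0.04,0.025,0]
    - [-0.04,0.025,0]
    - [-0.04,0.025,0]
  gripper: [1,1,1,1,1,1,1,1,1,1]

```text
time_s: 1.15
position: [0.2793, 0.0816, 0.2425]
tool_rot: [[0.249, 0.969, 0.001], [0.969, -0.249, -0.0], [0.0, 0.001, -1.0]]
ft_force: [1.1, 1.0, -1.2]
grip_width: 0.0856
```

Call:
jog_arm:
  dr:
    - [0,0,0]
    - [0,0,0]
    - [0,0,0]
    - [0,0,0]
    - [0,0,0]
    - [0,0,0]
    - [0,0,0]
    - [0,0,0]
    - [0,0,0]
    - [0,0,0.146]
  slide:
    - [-0.04,0.025,0]
    - [-0.04,0.025,0]
    - [-0.04,0.025,0]
    - [-0.04,0.025,0]
    - [-0.04,0.025,0]
    - [-0.04,0.025,0]
    - [-0.04,0.025,0]
    - [-0.04,0.025,0]
    - [-0.037,0.024,0.04]
    - [0,0,0]
  gripper: [1,1,1,1,1,1,1,1,1,1]

```text
time_s: 2.15
position: [0.4048, -0.3144, 0.2041]
tool_rot: [[0.391, 0.92, -0.004], [0.92, -0.391, 0.005], [0.003, -0.006, -1.0]]
ft_force: [-0.3, 0.8, -0.3]
grip_width: 0.0855
```

Call:
jog_arm:
  dr:
    - [0,0,0.146]
    - [0,0,0.146]
    - [0,0,0.146]
    - [0,0,0.146]
    - [0,0,0.146]
    - [0,0,0.146]
    - [0,0,0.146]
    - [0,0,0.146]
    - [0,0,0.146]
    - [0,0,0.146]
  slide:
    - [0,0,0]
    - [0,0,0]
    - [0,0,0]
    - [0,0,0]
    - [0,0,0]
    - [0,0,0]
    - [0,0,0]
    - [0,0,0]
    - [0,0,0]
    - [0,0,0]
  gripper: [1,1,1,1,1,1,1,1,1,1]

```text
time_s: 3.15
position: [0.4051, -0.3115, 0.2085]
tool_rot: [[0.957, -0.289, -0.0], [-0.289, -0.957, 0.0], [-0.0, -0.0, -1.0]]
ft_force: [-0.4, -0.4, -0.1]
grip_width: 0.0856
```

Call:
jog_arm:
  dr:
    - [0,0,0.146]
    - [0.131,0,0]
    - [0.131,0,0]
    - [0.131,0,0]
    - [0.131,0,0]
    - [0.131,0,0]
    - [0.131,0,0]
    - [0.131,0,0]
    - [0.131,0,0]
    - [0,0,0]
  slide:
    - [0,0,0]
    - [0,0,0]
    - [0,0,0]
    - [0,0,0]
    - [0,0,0]
    - [0,0,0]
    - [0,0,0]
    - [0,0,0]
    - [0,0,0]
    - [0,0,0]
  gripper: [1,1,1,1,1,1,1,1,1,1]

```text
time_s: 4.15
position: [0.4044, -0.3124, 0.2066]
tool_rot: [[0.907, -0.212, 0.364], [-0.422, -0.448, 0.789], [-0.004, -0.869, -0.495]]
ft_force: [-0.3, 0.0, 0.5]
grip_width: 0.0855
```

```bash
python3 - <<'E'
from h import *
plan((None,Rt(-25,60)),([.408,-.319,.0785],None),([.4518,-.2248,.0185],None))
shot('scene','s1');im=shot('wrist','w1')
E
```

```text
t 4.15 p [ 0.4044 -0.3124  0.2066] q [-69.5  35.2  79.6  41.2 110.3 -46.3] w 0.0855
 turn total [-0.0054  0.003  -0.003 ] rows 1 each [-0.0054  0.003  -0.003 ]
 slide total [0.006  0.1132 0.0602] rows 3 each [0.002  0.0377 0.0201]
 slide total [-1.0e-04  0.0e+00  1.2e-01] rows 3 each [-0.    0.    0.04]
```

View pics/s1.png

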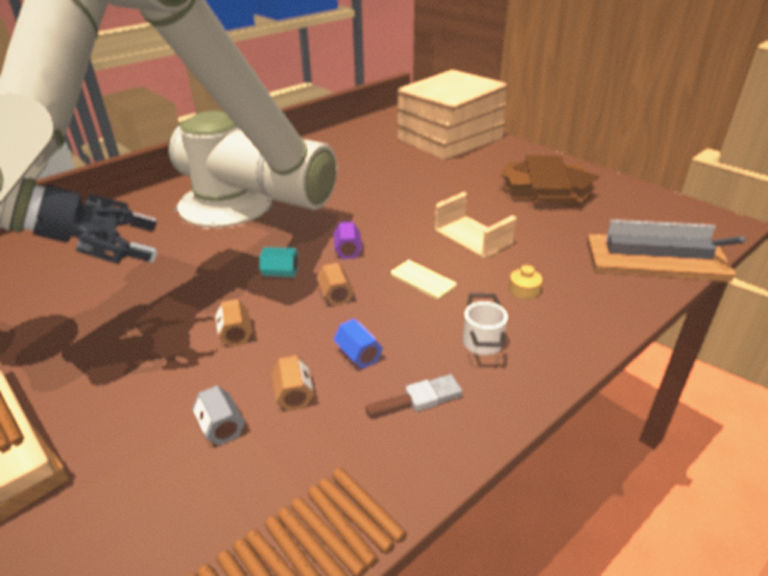

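View pics/w1.png

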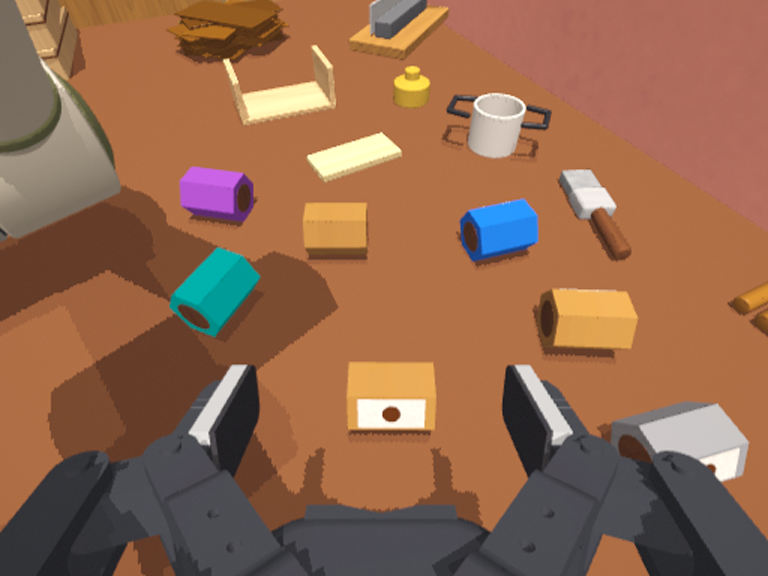

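The case is centred ahead of the jaws at (391,397), with its label facing the gripper. I'm going in.

Call:
jog_arm:
  dr:
    - [-0.005,0.003,-0.003]
    - [0,0,0]
    - [0,0,0]
    - [0,0,0]
    - [0,0,0]
    - [0,0,0]
    - [0,0,0]
    - [0,0,0]
    - [0,0,0]
    - [0,0,0]
  slide:
    - [0.002,0.038,0.02]
    - [0.002,0.038,0.02]
    - [0.002,0.037,0.02]
    - [0,0,0]
    - [0,0,0.04]
    - [0,0,0.04]
    - [0,0,0.03]
    - [0,0,0.01]
    - [0,0,0]
    - [0,0,0]
  gripper: [1,1,1,1,1,1,1,1,1,1]

```text
time_s: 5.25
position: [0.4531, -0.226, 0.0219]
tool_rot: [[0.907, -0.207, 0.366], [-0.42, -0.461, 0.781], [0.007, -0.863, -0.506]]
ft_force: [0.1, 0.8, 0.7]
grip_width: 0.085
```

```bash
python3 - <<'E'
from h import *
plan(([.4518,-.2248,.0185],Rt(-25,60)))
im=shot('wrist','w2')
E
```

```text
t 5.25 p [ 0.4531 -0.226   0.0219] q [-61.3  48.6  92.8  44.3  85.6 -60.2] w 0.085
 slide total [-0.0017  0.0026  0.0022] rows 1 each [-0.0017  0.0026  0.0022]
 turn total [ 0.0065 -0.0016  0.0073] rows 1 each [ 0.0065 -0.0016  0.0073]
```

View pics/w2.png

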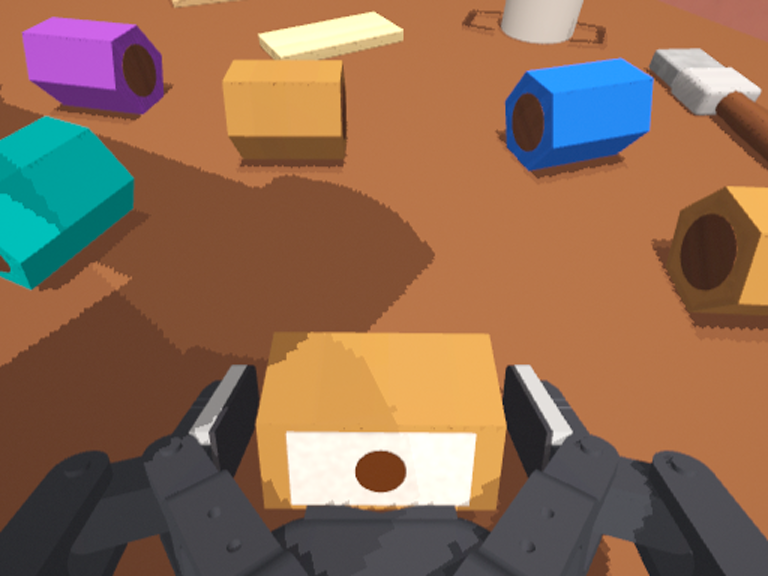

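The case sits between the pads. Case B's lower face on this side is also in view at (285,148), and it has no label. Closing now.

Call:
jog_arm:
  dr:
    - [0.006,0,0.007]
    - [0,0,0]
    - [0,0,0]
    - [0,0,0]
    - [0,0,0]
    - [0,0,0]
    - [0,0,0]
    - [0,0,0]
    - [0,0,0]
    - [0,0,0]
  slide:
    - [-0.001,0.002,0.002]
    - [0,0,0]
    - [0,0,0]
    - [0,0,0]
    - [0,0,0]
    - [0,0,0]
    - [0,0,0]
    - [0,0,0]
    - [0,0,0]
    - [0,0,0]
  gripper: [1,1,0.3,0.3,0.3,0.3,0.3,0.3,0.3,0.3]
  force: 50

```text
time_s: 6.3
position: [0.4522, -0.2238, 0.0179]
tool_rot: [[0.906, -0.213, 0.367], [-0.424, -0.451, 0.786], [-0.002, -0.867, -0.498]]
ft_force: [-1.5, -3.5, 4.8]
grip_width: 0.0654
```

```bash
python3 - <<'E'
from h import *
C=np.array([.5185,.321]);yaw=-2.5;Rz=np.array([[np.cos(np.radians(yaw)),-np.sin(np.radians(yaw))],[np.sin(np.radians(yaw)),np.cos(np.radians(yaw))]])
for x in(-.031,.031): print((C+Rz@[x,0]).round(4))
t=C+Rz@[-.031,0]
s=observe();p=np.array(s['position'])
plan((p+[0,0,.15],Rt(-25)),([t[0],t[1],.17],Rt(-92.5)))
E
```

```text
[0.4875 0.3224]
[0.5495 0.3196]
t 6.3 p [ 0.4522 -0.2238  0.0179] q [-61.4  49.2  93.1  44.5  85.4 -60.3] w 0.0654
 slide total [-0.0002 -0.13   -0.0748] rows 4 each [-0.0001 -0.0325 -0.0187]
 turn total [-1.049e+00  7.000e-04 -2.100e-03] rows 8 each [-1.311e-01  1.000e-04 -3.000e-04]
 slide total [-0.1988 -0.5099 -0.0021] rows 12 each [-0.0166 -0.0425 -0.0002]
 turn total [0.     0.     1.1781] rows 8 each [0.     0.     0.1473]
```

Call:
jog_arm:
  dr:
    - [0,0,0]
    - [0,0,0]
    - [0,0,0]
    - [0,0,0]
    - [0,0,0]
    - [-0.131,0,0]
    - [-0.131,0,0]
    - [-0.131,0,0]
    - [-0.131,0,0]
    - [-0.131,0,0]
  slide:
    - [0,-0.015,-0.009]
    - [0,-0.03,-0.017]
    - [0,-0.03,-0.017]
    - [0,-0.03,-0.017]
    - [0,-0.026,-0.015]
    - [0,0,0]
    - [0,0,0]
    - [0,0,0]
    - [0,0,0]
    - [0,0,0]
  gripper: [0.3,0.3,0.3,0.3,0.3,0.3,0.3,0.3,0.3,0.3]

```text
time_s: 7.3
position: [0.4523, -0.2235, 0.1686]
tool_rot: [[0.906, -0.393, 0.159], [-0.424, -0.838, 0.344], [-0.002, -0.379, -0.925]]
ft_force: [0.2, 0.8, -0.9]
grip_width: 0.0655
```

Call:
jog_arm:
  dr:
    - [-0.131,0,0]
    - [-0.131,0,0]
    - [-0.131,0,0]
    - [0,0,0]
    - [0,0,0]
    - [0,0,0]
    - [0,0,0]
    - [0,0,0]
    - [0,0,0]
    - [0,0,0]
  slide:
    - [0,0,0]
    - [0,0,0]
    - [0,0,0]
    - [-0.016,-0.042,0]
    - [-0.016,-0.042,0]
    - [-0.016,-0.042,0]
    - [-0.016,-0.042,0]
    - [-0.016,-0.042,0]
    - [-0.016,-0.042,0]
    - [-0.016,-0.042,0]
  gripper: [0.3,0.3,0.3,0.3,0.3,0.3,0.3,0.3,0.3,0.3]

```text
time_s: 8.3
position: [0.4749, 0.0923, 0.1687]
tool_rot: [[0.906, -0.423, -0.003], [-0.423, -0.906, 0.002], [-0.003, -0.0, -1.0]]
ft_force: [1.8, -0.8, -0.7]
grip_width: 0.0658
```

Call:
jog_arm:
  dr:
    - [0,0,0]
    - [0,0,0]
    - [0,0,0]
    - [0,0,0]
    - [0,0,0]
    - [0,0,0.147]
    - [0,0,0.147]
    - [0,0,0.147]
    - [0,0,0.147]
    - [0,0,0.147]
  slide:
    - [-0.016,-0.042,0]
    - [-0.016,-0.042,0]
    - [-0.016,-0.042,0]
    - [-0.016,-0.042,0]
    - [-0.016,-0.042,0]
    - [0,0,0]
    - [0,0,0]
    - [0,0,0]
    - [0,0,0]
    - [0,0,0]
  gripper: [0.3,0.3,0.3,0.3,0.3,0.3,0.3,0.3,0.3,0.3]

```text
time_s: 9.3
position: [0.4915, 0.3144, 0.1686]
tool_rot: [[0.383, -0.924, -0.003], [-0.924, -0.383, 0.001], [-0.002, 0.002, -1.0]]
ft_force: [0.7, 0.3, -0.8]
grip_width: 0.0656
```

Call:
jog_arm:
  dr:
    - [0,0,0.147]
    - [0,0,0.147]
    - [0,0,0.147]
    - [0,0,0]
    - [0,0,0]
    - [0,0,0]
    - [0,0,0]
    - [0,0,0]
    - [0,0,0]
    - [0,0,0]
  slide:
    - [0,0,0]
    - [0,0,0]
    - [0,0,0]
    - [0,0,0]
    - [0,0,0]
    - [0,0,0]
    - [0,0,0]
    - [0,0,0]
    - [0,0,0]
    - [0,0,0]
  gripper: [0.3,0.3,0.3,0.3,0.3,0.3,0.3,0.3,0.3,0.3]

```text
time_s: 10.3
position: [0.4922, 0.3143, 0.1696]
tool_rot: [[-0.043, -0.999, -0.001], [-0.999, 0.042, 0.002], [-0.002, 0.001, -1.0]]
ft_force: [0.6, 0.2, -1.1]
grip_width: 0.0656
```

```bash
python3 - <<'E'
from h import *
plan((None,Rt(-92.5)),([.4875,.3224,.08],None),([.4875,.3224,.021],None))
im=shot('wrist','w3');im=shot('side','sd3')
E
```

```text
t 10.3 p [0.4922 0.3143 0.1696] q [2.090e+01 2.860e+01 7.550e+01 1.000e-01 7.590e+01 1.133e+02] w 0.0656
 turn total [0.0013 0.0017 0.0011] rows 1 each [0.0013 0.0017 0.0011]
 slide total [-0.0078  0.005   0.0896] rows 2 each [-0.0039  0.0025  0.0448]
 slide total [0.    0.    0.059] rows 2 each [0.     0.     0.0295]
```

View pics/w3.png

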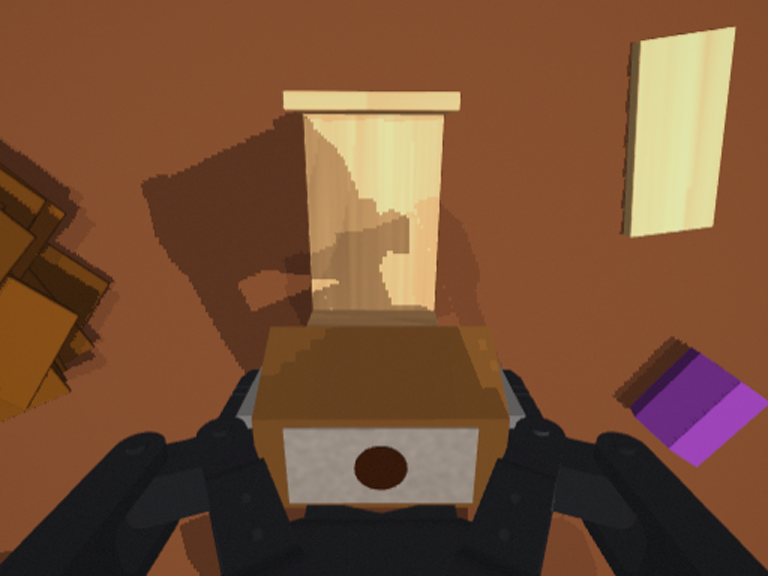

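View pics/sd3.png

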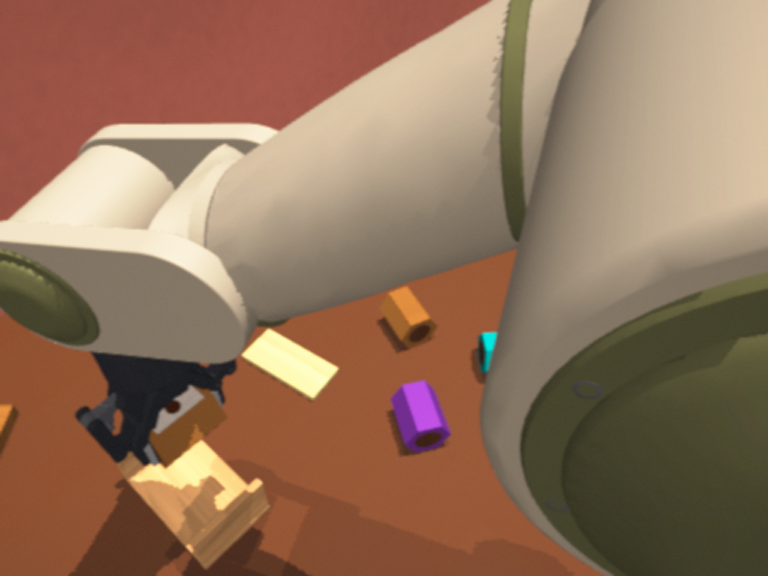

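```bash
python3 - <<'E'
from h import *
im=dict(np.load('pics/w3.npz'))
for u,v,z in((284,91,.066),(460,91,.066),(284,110,.066),(460,109,.066),(303,115,.008),(443,115,.008),(313,310,.008),(435,310,.008)): print(onz(im,u/1.5-.2,v/1.5-.2,z).round(4))
E
```

```text
[0.5977 0.359  0.066 ]
[0.594  0.2703 0.066 ]
[0.5889 0.36   0.066 ]
[0.5855 0.2701 0.066 ]
[0.5886 0.3603 0.008 ]
[0.5848 0.2709 0.008 ]
[0.4537 0.3665 0.008 ]
[0.45   0.2762 0.008 ]
```

Call:
jog_arm:
  dr:
    - [0,0,0]
    - [0,0,0]
    - [0,0,0]
    - [0,0,0]
    - [0,0,0]
    - [0,0,0]
    - [0,0,0]
    - [0,0,0]
    - [0,0,0]
    - [0,0,0]
  slide:
    - [-0.006,0.004,0]
    - [0,0,0.04]
    - [0,0,0.04]
    - [0,0,0.02]
    - [0,0,0.02]
    - [0,0,0.015]
    - [0,0,0.009]
    - [0,0,0.002]
    - [0,0,0.001]
    - [0,0,0]
  gripper: [0.3,0.3,0.3,0.3,0.3,0.3,0.3,0.3,0.3,0.3]

```text
time_s: 11.4
position: [0.4885, 0.321, 0.0232]
tool_rot: [[-0.043, -0.999, -0.0], [-0.999, 0.043, 0.002], [-0.002, 0.0, -1.0]]
ft_force: [-0.1, -0.1, -1.0]
grip_width: 0.0657
```

```bash
python3 - <<'E'
from h import *
plan(([.488,.3203,.020],Rt(-92.4)))
s=observe();print(s['ft_force'])
im=shot('wrist','w4');im=shot('scene','s4',(270,100,370,180),7.5)
E
```

```text
t 11.4 p [0.4885 0.321  0.0232] q [2.17e+01 3.88e+01 8.47e+01 1.00e-01 5.65e+01 1.14e+02] w 0.0657
 slide total [0.0007 0.0005 0.0032] rows 1 each [0.0007 0.0005 0.0032]
 turn total [ 0.0003  0.0022 -0.0009] rows 1 each [ 0.0003  0.0022 -0.0009]
[-0.10467971 -0.05054719 -0.96374955]
```

View pics/w4.png

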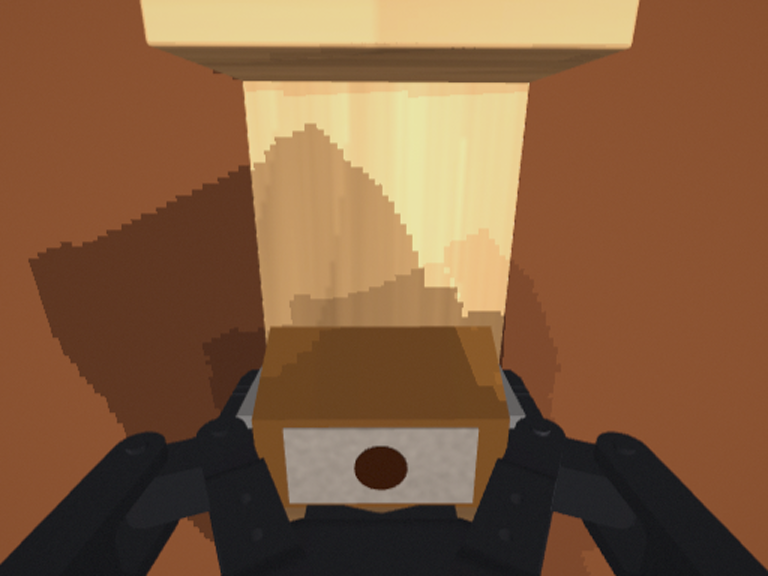

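View pics/s4.png

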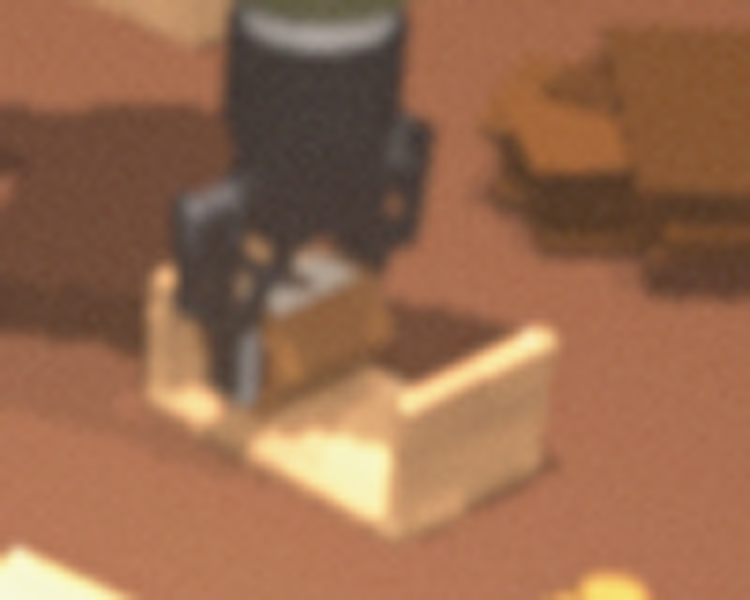

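Call:
jog_arm:
  dr:
    - [0,0,0]
    - [0,0,0]
    - [0,0,0]
    - [0,0,0]
    - [0,0,0]
    - [0,0,0]
    - [0,0,0]
    - [0,0,0]
    - [0,0,0]
    - [0,0,0]
  slide:
    - [0,0,0.002]
    - [0,0,0.001]
    - [0,0,0]
    - [0,0,0]
    - [0,0,0]
    - [0,0,0]
    - [0,0,0]
    - [0,0,0]
    - [0,0,0]
    - [0,0,0]
  gripper: [0.3,0.3,0.3,0.3,0.3,0.6,1,1,1,1]

```text
time_s: 12.5
position: [0.4882, 0.3208, 0.0196]
tool_rot: [[-0.043, -0.999, -0.001], [-0.999, 0.043, 0.002], [-0.002, 0.001, -1.0]]
ft_force: [0.7, -0.3, 0.0]
grip_width: 0.0856
```

Call:
jog_arm:
  dr:
    - [0,0,0]
    - [0,0,0]
    - [0,0,0]
    - [0,0,0]
    - [0,0,0]
    - [0,0,0]
    - [0,0,0]
    - [0,0,0]
    - [0,0,0]
    - [0,0,0]
  slide:
    - [0,0,-0.01]
    - [0,0,-0.03]
    - [0,0,-0.04]
    - [0,0,-0.04]
    - [0,0,-0.03]
    - [0,0,0]
    - [0,0,0]
    - [0,0,0]
    - [0,0,0]
    - [0,0,0]
  gripper: [1,1,1,1,1,1,1,1,1,1]

```text
time_s: 13.5
position: [0.4882, 0.3204, 0.1687]
tool_rot: [[-0.043, -0.999, -0.003], [-0.999, 0.043, 0.001], [-0.001, 0.003, -1.0]]
ft_force: [1.1, 0.3, 0.4]
grip_width: 0.0853
```

```bash
python3 - <<'E'
from h import *
n=[.42,.907]
plan(([.54,-.07,.17],Rt(-25)),([.4786,-.0323,.012],None))
im=shot('wrist','w5');im=shot('scene','s5')
for r in rects(dict(np.load('pics/s5.npz')),topmask(np.load('pics/s5.npz')['p']),.05): print(r)
E
```

```text
t 13.5 p [0.4882 0.3204 0.1687] q [2.16e+01 2.87e+01 7.56e+01 1.00e-01 7.59e+01 1.14e+02] w 0.0853
 slide total [ 0.3878 -0.0685 -0.0019] rows 8 each [ 0.0485 -0.0086 -0.0002]
 turn total [ 0.0021  0.0026 -1.1773] rows 8 each [ 0.0003  0.0003 -0.1472]
 slide total [-0.0716 -0.0082  0.158 ] rows 4 each [-0.0179 -0.0021  0.0395]
(array([193., 247.]), 638.6, -244.1, 66.7, 30.2, -27.7)
(array([222., 182.]), 478.0, -32.7, 64.8, 29.0, -26.1)
```

View pics/s5.png

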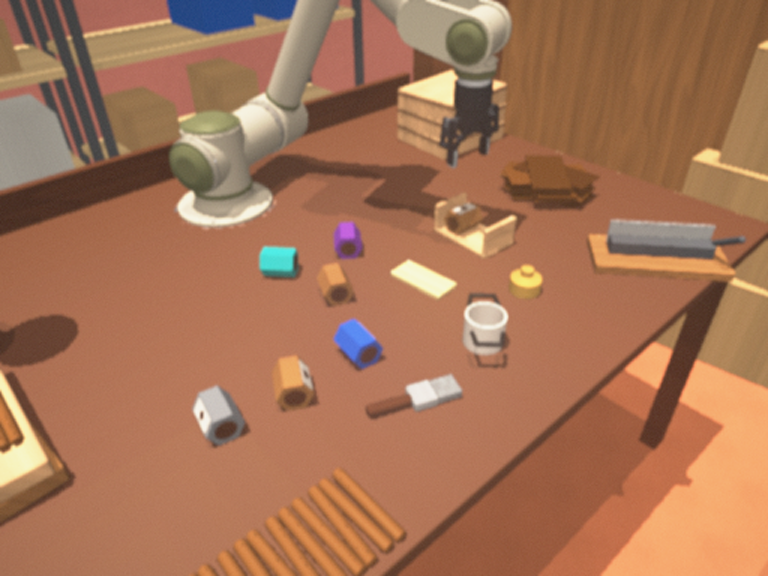

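View pics/w5.png

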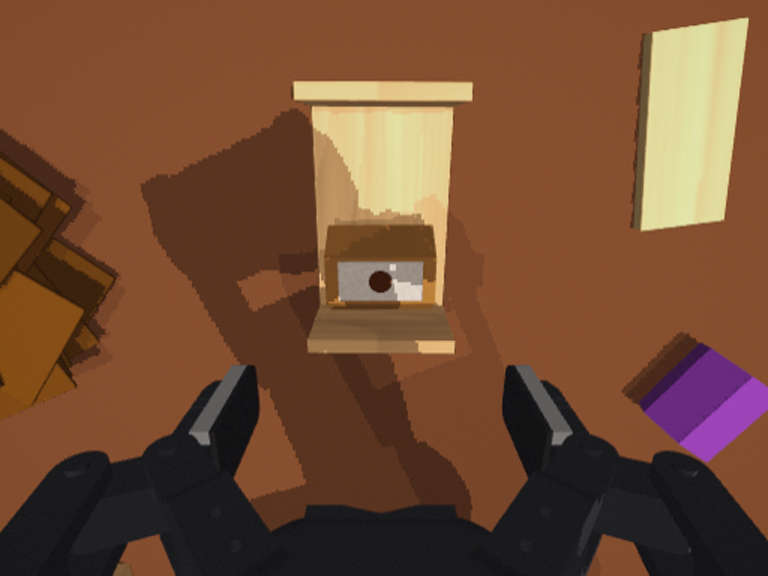

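Case A is in the tray with its label up at (380,281) in the wrist picture. Case B is next: I'll pick it up vertically, then roll it at the clear spot where A stood.

```bash
python3 - <<'E'
from h import *
plan(([.4786,-.0323,.15],Rt(-25.2)),([.4786,-.0323,.012],None))
E
```

```text
t 13.6 p [0.4883 0.3205 0.169 ] q [2.16e+01 2.87e+01 7.55e+01 1.00e-01 7.59e+01 1.14e+02] w 0.0855
 slide total [ 0.3529 -0.0054  0.0186] rows 8 each [ 0.0441 -0.0007  0.0023]
 turn total [ 0.0013  0.0025 -1.1738] rows 8 each [ 0.0002  0.0003 -0.1467]
 slide total [0.    0.    0.138] rows 3 each [0.    0.    0.046]
```

Call:
jog_arm:
  dr:
    - [0,0,0]
    - [0,0,0]
    - [0,0,0]
    - [0,0,0]
    - [0,0,0]
    - [0,0,0]
    - [0,0,0]
    - [0,0,0]
    - [0,0,-0.147]
    - [0,0,-0.147]
  slide:
    - [0.044,-0.001,0]
    - [0.044,-0.001,0]
    - [0.044,0,0.003]
    - [0.044,0,0.003]
    - [0.044,-0.001,0.003]
    - [0.044,0,0.003]
    - [0.044,-0.001,0.003]
    - [0.045,0,0.003]
    - [0,0,0]
    - [0,0,0]
  gripper: [1,1,1,1,1,1,1,1,1,1]

```text
time_s: 14.6
position: [0.4772, -0.0337, 0.1507]
tool_rot: [[0.251, -0.968, -0.002], [-0.968, -0.251, 0.002], [-0.002, 0.001, -1.0]]
ft_force: [0.2, -0.1, 0.2]
grip_width: 0.0854
```

Call:
jog_arm:
  dr:
    - [0,0,-0.147]
    - [0,0,-0.147]
    - [0,0,-0.147]
    - [0,0,-0.147]
    - [0,0,-0.147]
    - [0,0,-0.145]
    - [0,0,0]
    - [0,0,0]
    - [0,0,0]
    - [0,0,0]
  slide:
    - [0,0,0]
    - [0,0,0]
    - [0,0,0]
    - [0,0,0]
    - [0,0,0]
    - [0,0,0]
    - [0,0,0.02]
    - [0,0,0.02]
    - [0,0,0]
    - [0,0,0]
  gripper: [1,1,1,1,1,1,1,1,1,1]

```text
time_s: 15.6
position: [0.4774, -0.0323, 0.1113]
tool_rot: [[0.905, -0.426, -0.002], [-0.426, -0.905, 0.002], [-0.002, -0.001, -1.0]]
ft_force: [-0.1, -0.6, 0.7]
grip_width: 0.0855
```

```bash
python3 - <<'E'
from h import *
plan(([.4786,-.0323,.012],Rt(-25.2)))
im=shot('wrist','w6')
for r in rects(im,topmask(im['pixels']),.05,300): print(r)
E
```

```text
t 15.6 p [ 0.4774 -0.0323  0.1113] q [-18.1  23.3  96.8   0.1  59.9   7. ] w 0.0855
 slide total [ 0.0013 -0.0004  0.0993] rows 3 each [ 0.0004 -0.0001  0.0331]
 turn total [-0.001   0.0023  0.0002] rows 1 each [-0.001   0.0023  0.0002]
(array([504., 338.]), 620.5, -236.4, 35.1, 15.7, 81.0)
(array([259., 217.]), 478.9, -36.6, 66.6, 24.2, -25.1)
```

View pics/w6.png

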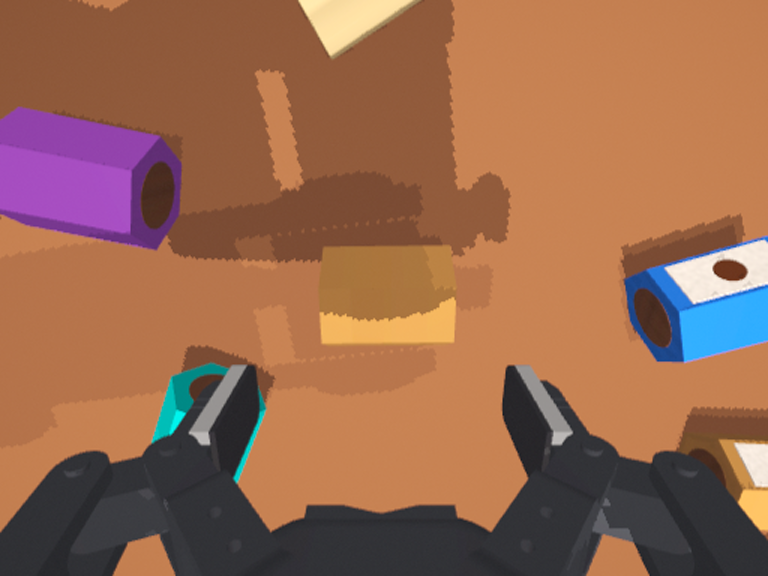

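Call:
jog_arm:
  dr:
    - [0,0,0]
    - [0,0,0]
    - [0,0,0]
    - [0,0,0]
    - [0,0,0]
    - [0,0,0]
    - [0,0,0]
    - [0,0,0]
    - [0,0,0]
    - [0,0,0]
  slide:
    - [0.001,0,0.03]
    - [0,0,0.03]
    - [0,0,0.025]
    - [0,0,0.014]
    - [0,0,0]
    - [0,0,0]
    - [0,0,0]
    - [0,0,0]
    - [0,0,0]
    - [0,0,0]
  gripper: [1,1,1,1,1,0.3,0.3,0.3,0.3,0.3]
  force: 50

```text
time_s: 16.65
position: [0.4789, -0.0327, 0.0134]
tool_rot: [[0.905, -0.425, 0.002], [-0.425, -0.905, 0.001], [0.001, -0.001, -1.0]]
ft_force: [-0.2, -1.1, 6.8]
grip_width: 0.0656
```

```bash
python3 - <<'E'
from h import *
s=observe();print(s['ft_force'])
plan(([.4786,-.0323,.012],None),([.4786,-.0323,.17],None),([.4518,-.2248,.17],Rt(-25,60)),([.4518,-.2248,.022],None))
E
```

```text
[-0.16727125 -1.05355123  6.76192467]
t 16.65 p [ 0.4789 -0.0327  0.0134] q [-1.810e+01  3.280e+01  1.024e+02  1.000e-01  4.470e+01  7.000e+00] w 0.0656
 slide total [-0.0005 -0.0003  0.0014] rows 1 each [-0.0005 -0.0003  0.0014]
 slide total [ 0.0002 -0.0002 -0.158 ] rows 4 each [ 0.     -0.0001 -0.0395]
 slide total [ 0.0577  0.1856 -0.0002] rows 4 each [ 0.0144  0.0464 -0.    ]
 turn total [ 1.0458 -0.0027 -0.0023] rows 8 each [ 0.1307 -0.0003 -0.0003]
 slide total [0.     0.1282 0.074 ] rows 3 each [0.     0.0427 0.0247]
```

Call:
jog_arm:
  dr:
    - [0,0,0]
    - [0,0,0]
    - [0,0,0]
    - [0,0,0]
    - [0,0,0]
    - [0,0,0]
    - [0,0,0]
    - [0,0,0]
    - [0,0,0]
    - [0.131,0,0]
  slide:
    - [0,0,-0.02]
    - [0,0,-0.045]
    - [0,0,-0.045]
    - [0,0,-0.047]
    - [0.014,0.046,0]
    - [0.014,0.046,0]
    - [0.014,0.046,0]
    - [0.014,0.046,0]
    - [0,0,0]
    - [0,0,0]
  gripper: [0.3,0.3,0.3,0.3,0.3,0.3,0.3,0.3,0.3,0.3]

```text
time_s: 17.65
position: [0.4507, -0.2223, 0.1693]
tool_rot: [[0.905, -0.421, 0.055], [-0.425, -0.897, 0.121], [-0.001, -0.133, -0.991]]
ft_force: [-0.3, -0.0, -1.8]
grip_width: 0.0653
```

Call:
jog_arm:
  dr:
    - [0.131,0,0]
    - [0.131,0,0]
    - [0.131,0,0]
    - [0.131,0,0]
    - [0.131,0,0]
    - [0.131,0,0]
    - [0.131,0,0]
    - [0,0,0]
    - [0,0,0]
    - [0,0,0]
  slide:
    - [0,0,0]
    - [0,0,0]
    - [0,0,0]
    - [0,0,0]
    - [0,0,0]
    - [0,0,0]
    - [0,0,0]
    - [0,0,0]
    - [0,0,0]
    - [0,0,0]
  gripper: [0.3,0.3,0.3,0.3,0.3,0.3,0.3,0.3,0.3,0.3]

```text
time_s: 18.65
position: [0.4509, -0.2226, 0.1694]
tool_rot: [[0.905, -0.213, 0.367], [-0.424, -0.454, 0.783], [-0.001, -0.865, -0.502]]
ft_force: [-0.4, 0.6, -1.6]
grip_width: 0.0659
```

```bash
python3 - <<'E'
from h import *
plan((None,Rt(-25,60)),([.4512,-.2259,.020],None))
im=shot('side','sd7');im=shot('wrist','w7')
E
```

```text
t 18.65 p [ 0.4509 -0.2226  0.1694] q [-61.4  34.3  89.4  44.8  98.5 -47.3] w 0.0659
 turn total [ 0.0018 -0.0015 -0.0015] rows 1 each [ 0.0018 -0.0015 -0.0015]
 slide total [0.0017 0.1308 0.0723] rows 4 each [0.0004 0.0327 0.0181]
```

View pics/sd7.png

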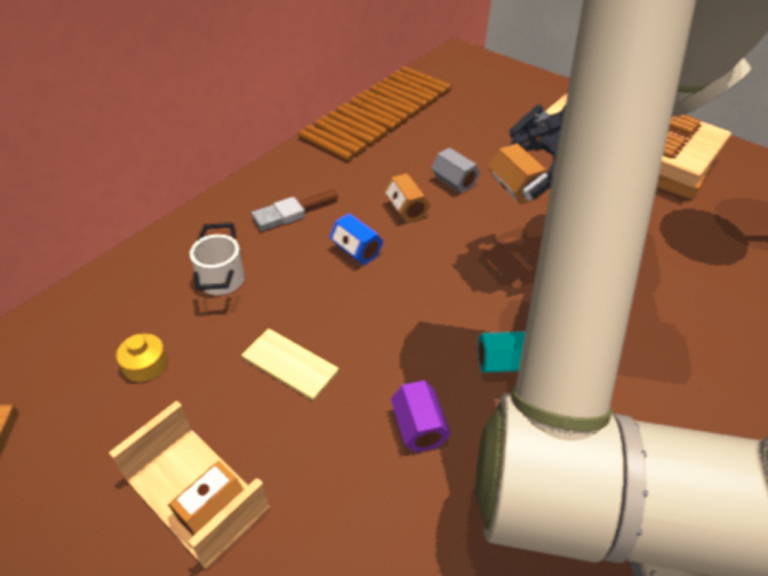

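View pics/w7.png

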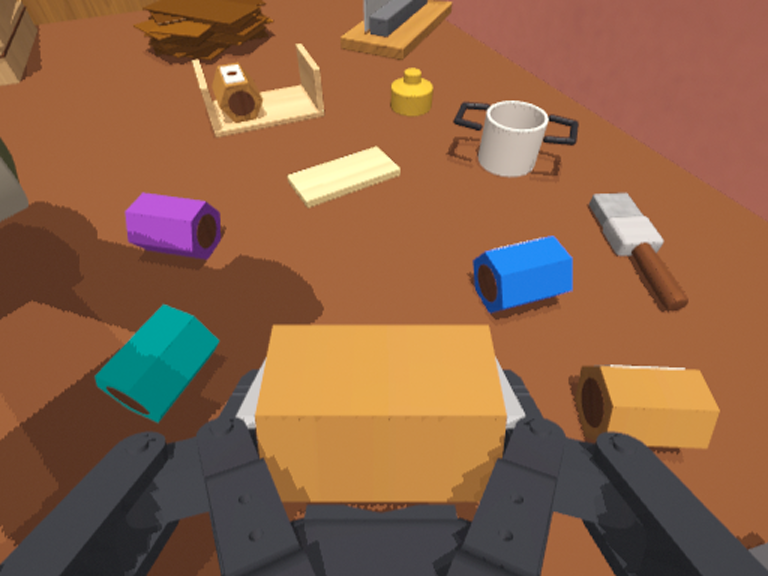

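```bash
python3 - <<'E'
from h import *
p=np.load('pics/sd7.npz')['p']
cv2.imwrite('pics/sd7c.png',cv2.resize(p[65:145,310:400],None,fx=7,fy=7,interpolation=cv2.INTER_CUBIC))
E
```

```text
(no output)
```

View pics/sd7c.png

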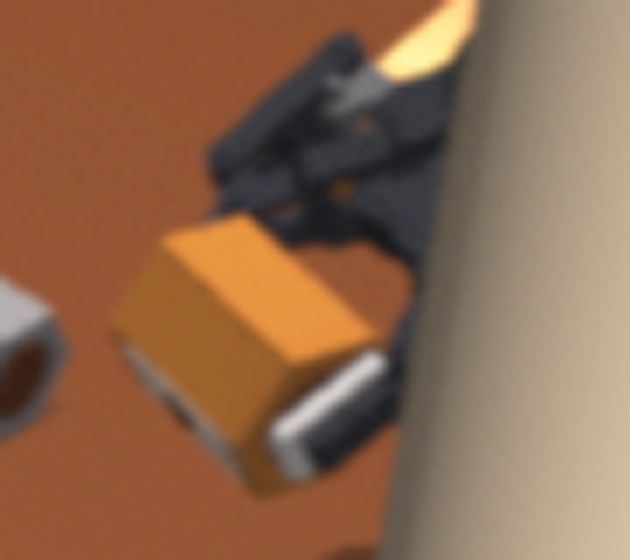

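The crop shows the label on the lower +n face at about (185,410). So it started on the bottom, and B needs two more rolls after this one. Setting it down.

Call:
jog_arm:
  dr:
    - [0,0,0]
    - [0,0,0]
    - [0,0,0]
    - [0,0,0]
    - [0,0,0]
    - [0,0,0]
    - [0,0,0]
    - [0,0,0]
    - [0,0,0]
    - [0,0,0]
  slide:
    - [0.002,0.035,0.019]
    - [0,0.035,0.02]
    - [0,0.035,0.019]
    - [0,0.018,0.01]
    - [0,0.005,0.003]
    - [0,0.003,0.002]
    - [0,0,0]
    - [0,0,0]
    - [0,0,0]
    - [0,0,0]
  gripper: [0.3,0.3,0.3,0.3,0.3,0.3,0.3,0.3,0.3,0.3]

```text
time_s: 19.75
position: [0.4516, -0.226, 0.0199]
tool_rot: [[0.905, -0.212, 0.369], [-0.426, -0.451, 0.784], [0.0, -0.867, -0.498]]
ft_force: [-0.7, -1.8, 6.8]
grip_width: 0.0655
```

```bash
python3 - <<'E'
from h import *
s=observe();print(s['ft_force'])
plan((None,Rt(-25,60)),([.4512,-.2259,.020],None))
E
```

```text
[-0.67897009 -1.76373485  6.77843555]
t 19.75 p [ 0.4516 -0.226   0.0199] q [-61.6  49.   92.9  44.4  85.7 -60.2] w 0.0655
 turn total [-0.0017 -0.003  -0.0017] rows 1 each [-0.0017 -0.003  -0.0017]
 slide total [-0.0004 -0.0001 -0.0002] rows 1 each [-0.0004 -0.0001 -0.0002]
```

Call:
jog_arm:
  dr:
    - [0,0,0]
    - [0,0,0]
    - [0,0,0]
    - [0,0,0]
    - [-0.07,0,0]
    - [-0.131,0,0]
    - [-0.131,0,0]
    - [-0.131,0,0]
    - [-0.131,0,0]
    - [-0.131,0,0]
  slide:
    - [0,0,0]
    - [0,0,0]
    - [0,0,0]
    - [0,0,0]
    - [0,0,0]
    - [0,0,0]
    - [0,0,0]
    - [0,0,0]
    - [0,0,0]
    - [0,0,0]
  gripper: [1,1,1,1,1,1,1,1,1,1]

```text
time_s: 20.75
position: [0.4514, -0.2259, 0.0192]
tool_rot: [[0.905, -0.405, 0.133], [-0.426, -0.859, 0.284], [-0.0, -0.313, -0.95]]
ft_force: [-0.2, 0.6, -0.6]
grip_width: 0.0853
```

Call:
jog_arm:
  dr:
    - [-0.131,0,0]
    - [-0.131,0,0]
    - [-0.06,0,0]
    - [0,0,0]
    - [0,0,0]
    - [0,0,0]
    - [0,0,0]
    - [0,0,0]
    - [0,0,0]
    - [0,0,0]
  slide:
    - [0,0,0]
    - [0,0,0]
    - [0,0,0]
    - [0,0.01,0]
    - [0,0,0.006]
    - [0,0,0]
    - [0,0,0]
    - [0,0,0]
    - [0,0,0]
    - [0,0,0]
  gripper: [1,1,1,1,1,1,1,1,1,1]

```text
time_s: 21.75
position: [0.447, -0.2347, 0.0127]
tool_rot: [[0.905, -0.426, -0.001], [-0.426, -0.905, 0.003], [-0.002, -0.002, -1.0]]
ft_force: [0.4, -1.0, -0.1]
grip_width: 0.0855
```

```bash
python3 - <<'E'
from h import *
s=observe();print(s['ft_force'])
plan(([.4474,-.2351,.0134],Rt(-25.2,0)))
im=shot('wrist','w8')
for r in rects(im,topmask(im['pixels']),.05,300): print(r)
E
```

```text
[ 0.3829976  -1.0041235  -0.07846606]
t 21.75 p [ 0.447  -0.2347  0.0127] q [-41.2  34.5  98.3   0.1  47.4 -16.1] w 0.0855
 slide total [ 0.0005  0.0002 -0.0007] rows 1 each [ 0.0005  0.0002 -0.0007]
 turn total [-0.0021  0.0019  0.    ] rows 1 each [-0.0021  0.0019  0.    ]
(array([404., 177.]), 514.3, -210.4, 77.4, 36.1, -85.4)
```

View pics/w8.png

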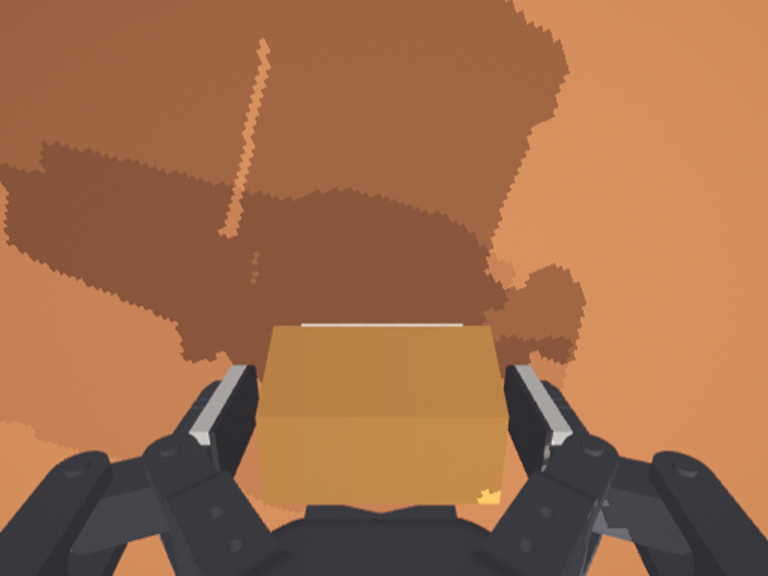

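The label's edge shows at (382,325), now on the lower far face, and the case is square between the pads. Second roll.

Call:
jog_arm:
  dr:
    - [0,0,0]
    - [0,0,0]
    - [0,0,0]
    - [0,0,0]
    - [0,0,0]
    - [0,0,0]
    - [0,0,0]
    - [0.131,0,0]
    - [0.131,0,0]
    - [0.131,0,0]
  slide:
    - [0,0,0]
    - [0,0,0]
    - [0,0,0]
    - [0,0,0]
    - [0,0,-0.015]
    - [0,0,-0.03]
    - [0,0,0]
    - [0,0,0]
    - [0,0,0]
    - [0,0,0]
  gripper: [0.3,0.3,0.3,0.3,0.3,0.3,0.3,0.3,0.3,0.3]

```text
time_s: 22.8
position: [0.4472, -0.2347, 0.0576]
tool_rot: [[0.905, -0.392, 0.165], [-0.425, -0.833, 0.353], [-0.001, -0.389, -0.921]]
ft_force: [-0.3, 0.5, -1.5]
grip_width: 0.0654
```

Call:
jog_arm:
  dr:
    - [0.131,0,0]
    - [0.131,0,0]
    - [0.131,0,0]
    - [0.131,0,0]
    - [0.131,0,0]
    - [0,0,0]
    - [0,0,0]
    - [0,0,0]
    - [0,0,0]
    - [0,0,0]
  slide:
    - [0,0,0]
    - [0,0,0]
    - [0,0,0]
    - [0,0,0]
    - [0,0,0]
    - [0,0.009,0]
    - [0,0.018,0.01]
    - [0,0.008,0.005]
    - [0,0.004,0.003]
    - [0,0,0]
  gripper: [0.3,0.3,0.3,0.3,0.3,0.3,0.3,0.3,0.3,0.3]

```text
time_s: 23.8
position: [0.4448, -0.2384, 0.0192]
tool_rot: [[0.905, -0.209, 0.369], [-0.424, -0.447, 0.788], [0.0, -0.87, -0.493]]
ft_force: [-16.5, -9.4, 40.5]
grip_width: 0.0658
```

```bash
python3 - <<'E'
from h import *
s=observe();print(s['ft_force'])
plan(([.4474,-.2351,.0189],Rt(-25.2,60)))
im=shot('wrist','w9')
E
```

```text
[-16.51172306  -9.44644101  40.46020717]
t 23.8 p [ 0.4448 -0.2384  0.0192] q [-62.9  49.4  92.   43.5  86.9 -60.4] w 0.0658
 slide total [ 0.0009 -0.0017  0.0037] rows 1 each [ 0.0009 -0.0017  0.0037]
 turn total [-0.0075  0.0012  0.0008] rows 1 each [-0.0075  0.0012  0.0008]
```

View pics/w9.png

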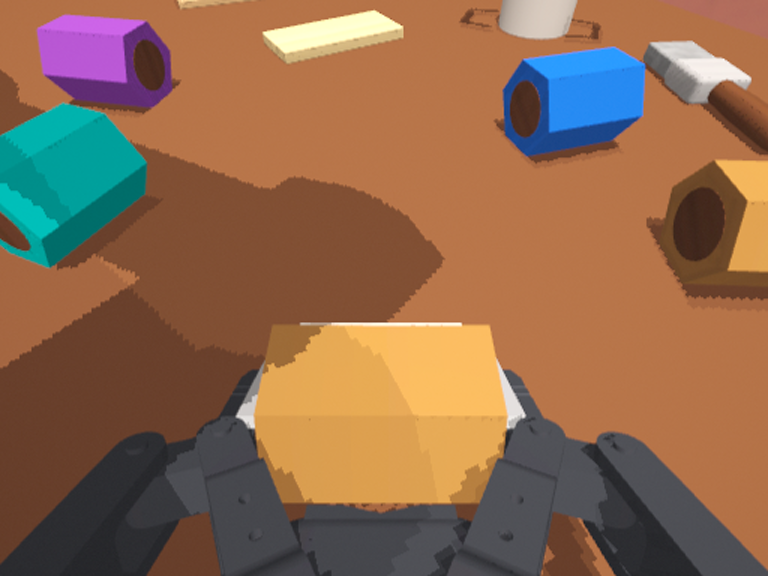

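Call:
jog_arm:
  dr:
    - [0,0,0]
    - [0,0,0]
    - [0,0,0]
    - [0,0,0]
    - [-0.07,0,0]
    - [-0.131,0,0]
    - [-0.131,0,0]
    - [-0.131,0,0]
    - [-0.131,0,0]
    - [-0.131,0,0]
  slide:
    - [0,-0.002,-0.001]
    - [0,0,0]
    - [0,0,0]
    - [0,0,0]
    - [0,0,0]
    - [0,0,0]
    - [0,0,0]
    - [0,0,0]
    - [0,0,0]
    - [0,0,0]
  gripper: [0.3,1,1,1,1,1,1,1,1,1]

```text
time_s: 24.85
position: [0.4456, -0.2383, 0.0174]
tool_rot: [[0.905, -0.404, 0.133], [-0.426, -0.859, 0.284], [-0.0, -0.314, -0.949]]
ft_force: [-0.8, -0.0, -1.3]
grip_width: 0.0853
```

Call:
jog_arm:
  dr:
    - [-0.131,0,0]
    - [-0.131,0,0]
    - [-0.06,0,0]
    - [0,0,0]
    - [0,0,0]
    - [0,0,0]
    - [0,0,0]
    - [0,0,0]
    - [0,0,0]
    - [0,0,0]
  slide:
    - [0,0,0]
    - [0,0,0]
    - [0,0,0]
    - [0,0.01,0]
    - [0,0,0.006]
    - [0,0,0]
    - [0,0,0]
    - [0,0,0]
    - [0,0,0]
    - [0,0,0]
  gripper: [1,1,1,1,1,1,1,1,1,1]

```text
time_s: 25.85
position: [0.4412, -0.2472, 0.0112]
tool_rot: [[0.905, -0.426, -0.0], [-0.426, -0.905, 0.004], [-0.002, -0.003, -1.0]]
ft_force: [-0.3, -0.6, 0.0]
grip_width: 0.0851
```

```bash
python3 - <<'E'
from h import *
s=observe();print(s['ft_force'])
plan(([.4403,-.2481,.0134],Rt(-25.2,0)))
im=shot('wrist','w10')
E
```

```text
[-0.33401784 -0.5629812   0.04118566]
t 25.85 p [ 0.4412 -0.2472  0.0112] q [-42.8  34.7  98.2   0.2  47.3 -17.7] w 0.0851
 slide total [-0.0004  0.0012 -0.0022] rows 1 each [-0.0004  0.0012 -0.0022]
 turn total [-0.0031  0.0018 -0.    ] rows 1 each [-0.0031  0.0018 -0.    ]
```

View pics/w10.png

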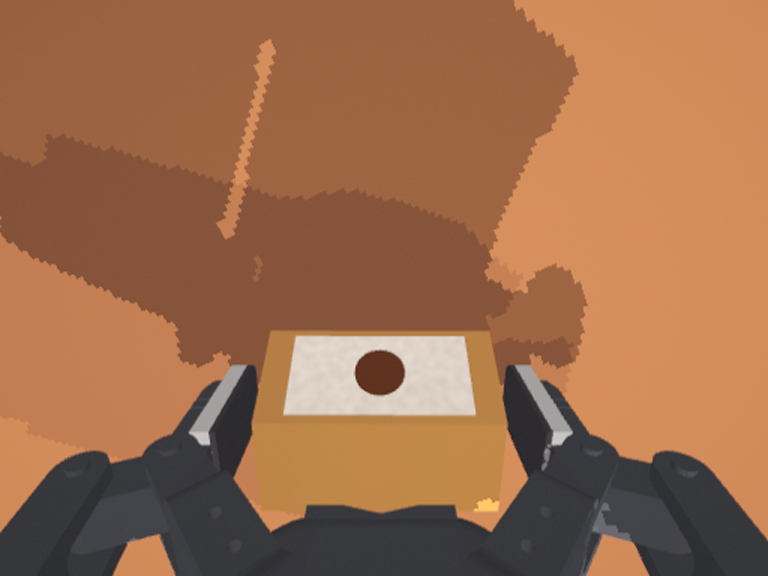

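The label is now on the far upper face at (380,372), so one more roll will bring it to the top.

Call:
jog_arm:
  dr:
    - [0,0,0]
    - [0,0,0]
    - [0,0,0]
    - [0,0,0]
    - [0,0,0]
    - [0,0,0]
    - [0,0,0]
    - [0.131,0,0]
    - [0.131,0,0]
    - [0.131,0,0]
  slide:
    - [0,0.001,-0.002]
    - [0,0,0]
    - [0,0,0]
    - [0,0,0]
    - [0,0,0]
    - [0,0,-0.015]
    - [0,0,-0.03]
    - [0,0,0]
    - [0,0,0]
    - [0,0,0]
  gripper: [1,0.3,0.3,0.3,0.3,0.3,0.3,0.3,0.3,0.3]

```text
time_s: 26.9
position: [0.4411, -0.2481, 0.0587]
tool_rot: [[0.905, -0.391, 0.166], [-0.425, -0.833, 0.353], [0.0, -0.39, -0.921]]
ft_force: [-0.2, -0.1, -1.9]
grip_width: 0.0654
```

Call:
jog_arm:
  dr:
    - [0.131,0,0]
    - [0.131,0,0]
    - [0.131,0,0]
    - [0.131,0,0]
    - [0.131,0,0]
    - [0,0,0]
    - [0,0,0]
    - [0,0,0]
    - [0,0,0]
    - [0,0,0]
  slide:
    - [0,0,0]
    - [0,0,0]
    - [0,0,0]
    - [0,0,0]
    - [0,0,0]
    - [0,0.013,0.008]
    - [0,0.013,0.007]
    - [0,0.004,0.002]
    - [0,0,0]
    - [0,0,0]
  gripper: [0.3,0.3,0.3,0.3,0.3,0.3,0.3,0.3,0.3,0.3]

```text
time_s: 27.9
position: [0.4409, -0.248, 0.0241]
tool_rot: [[0.905, -0.212, 0.368], [-0.425, -0.45, 0.785], [-0.001, -0.867, -0.498]]
ft_force: [0.5, 0.0, -1.2]
grip_width: 0.0652
```

```bash
python3 - <<'E'
from h import *
s=observe();print(s['ft_force'],s['position'])
E
```

```text
[ 0.50091482  0.03696078 -1.20321815] [ 0.44092076 -0.24802519  0.02409457]
```

Call:
jog_arm:
  dr:
    - [0,0,0]
    - [0,0,0]
    - [0,0,0]
    - [0,0,0]
    - [0,0,0]
    - [-0.131,0,0]
    - [-0.131,0,0]
    - [-0.131,0,0]
    - [-0.131,0,0]
    - [-0.131,0,0]
  slide:
    - [0,0.003,0.002]
    - [0,0,0]
    - [0,0,0]
    - [0,0,0]
    - [0,0,0]
    - [0,0,0]
    - [0,0,0]
    - [0,0,0]
    - [0,0,0]
    - [0,0,0]
  gripper: [0.3,1,1,1,1,1,1,1,1,1]

```text
time_s: 28.9
position: [0.4408, -0.2485, 0.0206]
tool_rot: [[0.905, -0.394, 0.162], [-0.426, -0.836, 0.344], [-0.0, -0.381, -0.925]]
ft_force: [-0.6, -0.9, -0.5]
grip_width: 0.0857
```

Call:
jog_arm:
  dr:
    - [-0.131,0,0]
    - [-0.131,0,0]
    - [-0.131,0,0]
    - [0,0,0]
    - [0,0,0]
    - [0,0,0]
    - [0,0,0]
    - [0,0,0]
    - [0,0,0]
    - [0,0,0]
  slide:
    - [0,0,0]
    - [0,0,0]
    - [0,0,0]
    - [0,0.01,0]
    - [0,0,0.007]
    - [0,0,0]
    - [0,0,0]
    - [0,0,0]
    - [0,0,0]
    - [0,0,0]
  gripper: [1,1,1,1,1,1,0.3,0.3,0.3,0.3]

```text
time_s: 29.9
position: [0.4363, -0.2572, 0.0129]
tool_rot: [[0.905, -0.426, -0.001], [-0.426, -0.905, 0.004], [-0.002, -0.003, -1.0]]
ft_force: [0.2, 0.2, -0.5]
grip_width: 0.0655
```

```bash
python3 - <<'E'
from h import *
s=observe();print(s['ft_force']);p=np.array(s['position'])
plan((p+[0,0,.16],None),([.55,.3177,.17],Rt(-92.4,0)))
im=shot('wrist','w11')
E
```

```text
[ 0.15479237  0.18308135 -0.46717095]
t 29.9 p [ 0.4363 -0.2572  0.0129] q [-44.   34.5  98.    0.2  47.6 -18.9] w 0.0655
 slide total [-0.0003 -0.0005 -0.16  ] rows 4 each [-0.0001 -0.0001 -0.04  ]
 slide total [-0.142  -0.5686  0.0051] rows 12 each [-0.0118 -0.0474  0.0004]
 turn total [-0.0016  0.0038  1.1727] rows 8 each [-0.0002  0.0005  0.1466]
```

View pics/w11.png

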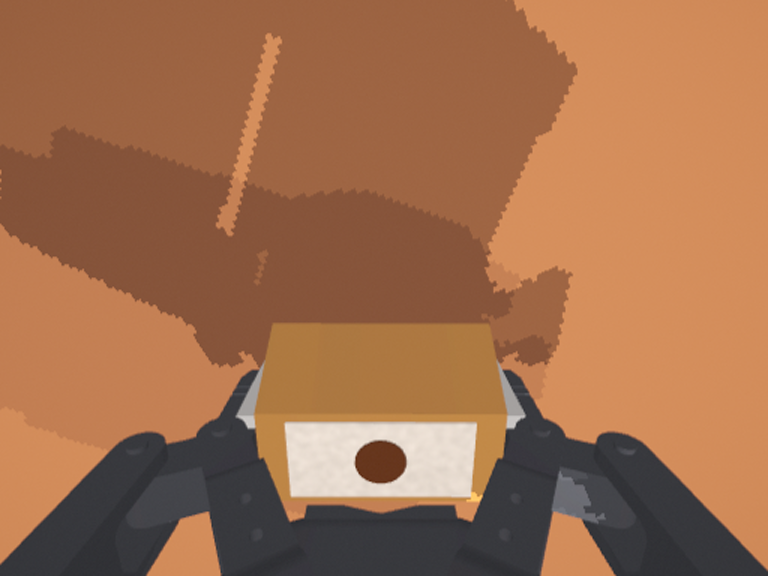

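The label is up, at (380,461) in the wrist picture, and the case is gripped. I'll carry it to the +x slot.

Call:
jog_arm:
  dr:
    - [0,0,0]
    - [0,0,0]
    - [0,0,0]
    - [0,0,0]
    - [0,0,0]
    - [0,0,0]
    - [0,0,0]
    - [0,0,0]
    - [0,0,0]
    - [0,0,0]
  slide:
    - [0,0,-0.02]
    - [0,0,-0.045]
    - [0,0,-0.048]
    - [0,0,-0.048]
    - [-0.012,-0.047,0]
    - [-0.012,-0.047,0]
    - [-0.012,-0.047,0]
    - [-0.012,-0.047,0]
    - [-0.012,-0.047,0]
    - [-0.012,-0.047,0]
  gripper: [0.3,0.3,0.3,0.3,0.3,0.3,0.3,0.3,0.3,0.3]

```text
time_s: 30.95
position: [0.4913, 0.0302, 0.175]
tool_rot: [[0.905, -0.426, -0.001], [-0.426, -0.905, 0.004], [-0.002, -0.003, -1.0]]
ft_force: [1.3, -0.6, -1.6]
grip_width: 0.0654
```

Call:
jog_arm:
  dr:
    - [0,0,0]
    - [0,0,0]
    - [0,0,0]
    - [0,0,0]
    - [0,0,0]
    - [0,0,0]
    - [0,0,0.147]
    - [0,0,0.147]
    - [0,0,0.147]
    - [0,0,0.147]
  slide:
    - [-0.012,-0.047,0]
    - [-0.012,-0.047,0]
    - [-0.012,-0.047,0]
    - [-0.012,-0.047,0]
    - [-0.012,-0.047,0]
    - [-0.012,-0.047,0]
    - [0,0,0]
    - [0,0,0]
    - [0,0,0]
    - [0,0,0]
  gripper: [0.3,0.3,0.3,0.3,0.3,0.3,0.3,0.3,0.3,0.3]

```text
time_s: 31.95
position: [0.546, 0.3141, 0.1755]
tool_rot: [[0.512, -0.859, -0.002], [-0.859, -0.512, 0.003], [-0.004, -0.0, -1.0]]
ft_force: [0.8, -0.9, -0.1]
grip_width: 0.0652
```

Call:
jog_arm:
  dr:
    - [0,0,0.147]
    - [0,0,0.147]
    - [0,0,0.147]
    - [0,0,0.147]
    - [0,0,0]
    - [0,0,0]
    - [0,0,0]
    - [0,0,0]
    - [0,0,0]
    - [0,0,0]
  slide:
    - [0,0,0]
    - [0,0,0]
    - [0,0,0]
    - [0,0,0]
    - [0,0,0]
    - [0,0,0]
    - [0,0,0]
    - [0,0,0]
    - [0,0,0]
    - [0,0,0]
  gripper: [0.3,0.3,0.3,0.3,0.3,0.3,0.3,0.3,0.3,0.3]

```text
time_s: 32.95
position: [0.5463, 0.314, 0.176]
tool_rot: [[-0.044, -0.999, -0.0], [-0.999, 0.044, 0.004], [-0.004, 0.001, -1.0]]
ft_force: [-1.5, 0.6, -0.7]
grip_width: 0.0658
```

```bash
python3 - <<'E'
from h import *
w=dict(np.load('pics/w5.npz'))
print('A label',onz(w,380/1.5,281/1.5,.058).round(4))
for u,v in((338,262),(424,262),(337,302),(425,302)): print(onz(w,u/1.5,v/1.5,.058).round(4))
plan((None,Rt(-92.4,0)),([.55,.3177,.09],None),([.55,.3177,.0225],None))
im=shot('wrist','w12')
E
```

```text
A label [0.4876 0.3208 0.058 ]
[0.5005 0.3451 0.058 ]
[0.4983 0.2944 0.058 ]
[0.4751 0.3476 0.058 ]
[0.4729 0.294  0.058 ]
t 32.95 p [0.5463 0.314  0.176 ] q [ 19.1  32.7  66.9   0.2  80.4 111.6] w 0.0658
 turn total [ 0.0006  0.0036 -0.0023] rows 1 each [ 0.0006  0.0036 -0.0023]
 slide total [-0.0038 -0.0035  0.086 ] rows 2 each [-0.0019 -0.0018  0.043 ]
 slide total [0.     0.     0.0675] rows 2 each [0.     0.     0.0338]
```

View pics/w12.png

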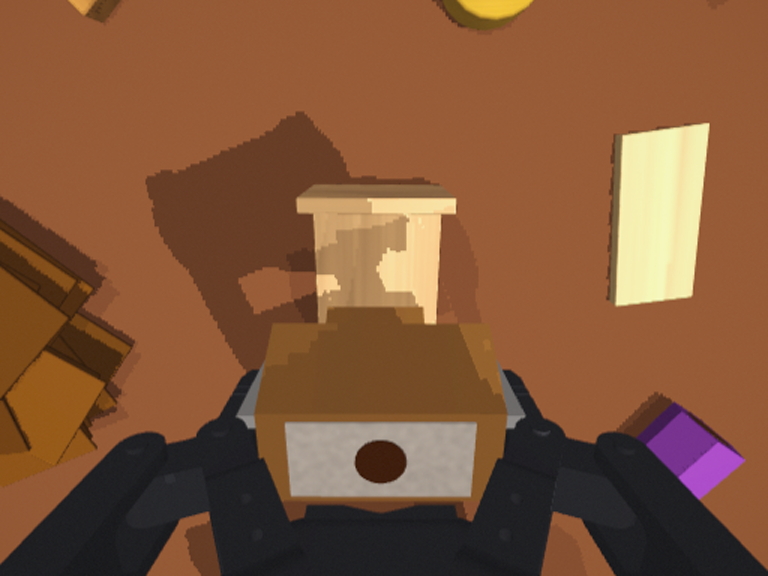

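Call:
jog_arm:
  dr:
    - [0,0.003,-0.002]
    - [0,0,0]
    - [0,0,0]
    - [0,0,0]
    - [0,0,0]
    - [0,0,0]
    - [0,0,0]
    - [0,0,0]
    - [0,0,0]
    - [0,0,0]
  slide:
    - [-0.004,-0.005,0]
    - [0,0,0.04]
    - [0,0,0.045]
    - [0,0,0]
    - [0,0,0.025]
    - [0,0,0.025]
    - [0,0,0.012]
    - [0,0,0.004]
    - [0,0,0]
    - [0,0,0]
  gripper: [0.3,0.3,0.3,0.3,0.3,0.3,0.3,0.3,0.3,0.3]

```text
time_s: 34.0
position: [0.5521, 0.3182, 0.0265]
tool_rot: [[-0.043, -0.999, 0.002], [-0.999, 0.043, 0.001], [-0.001, -0.002, -1.0]]
ft_force: [-0.0, -0.1, -0.6]
grip_width: 0.0656
```

```bash
python3 - <<'E'
from h import *
s=observe();print(s['ft_force'])
plan(([.551,.3177,.0209],Rt(-92.4,0)))
im=shot('scene','s13',(270,100,370,180),7.5)
E
```

```text
[-6.30088800e-04 -6.63608173e-02 -6.39555505e-01]
t 34.0 p [0.5521 0.3182 0.0265] q [ 19.3  42.4  75.1   0.   62.3 111.7] w 0.0656
 slide total [0.0005 0.0011 0.0056] rows 1 each [0.0005 0.0011 0.0056]
 turn total [-0.0016  0.0014 -0.0008] rows 1 each [-0.0016  0.0014 -0.0008]
```

View pics/s13.png

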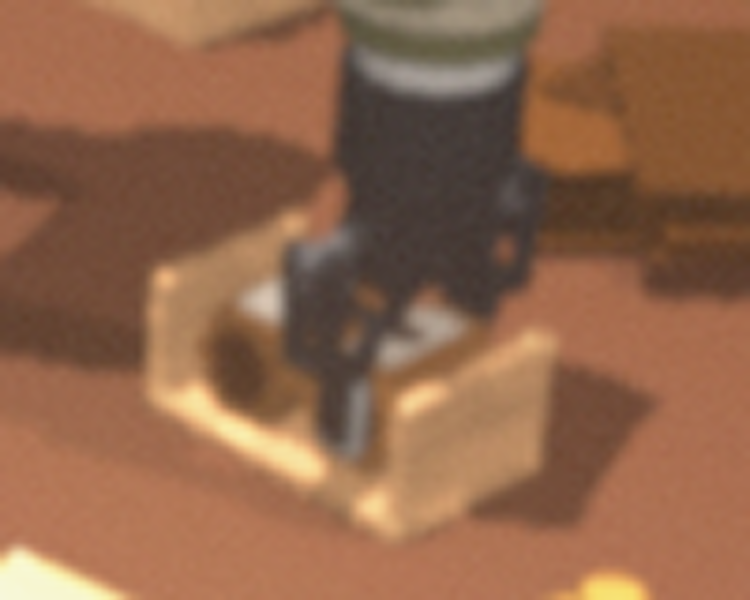

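Both cases sit between the walls. I'll lower the last 5 mm, let go and rise.

Call:
jog_arm:
  dr:
    - [0,0,0]
    - [0,0,0]
    - [0,0,0]
    - [0,0,0]
    - [0,0,0]
    - [0,0,0]
    - [0,0,0]
    - [0,0,0]
    - [0,0,0]
    - [0,0,0]
  slide:
    - [0,0.001,0.003]
    - [0,0,0.002]
    - [0,0,0]
    - [0,0,0]
    - [0,0,0]
    - [0,0,0]
    - [0,0,0]
    - [0,0,0]
    - [0,0,-0.01]
    - [0,0,-0.03]
  gripper: [0.3,0.3,0.3,0.6,1,1,1,1,1,1]

```text
time_s: 35.05
position: [0.5492, 0.3174, 0.0585]
tool_rot: [[-0.043, -0.999, -0.006], [-0.999, 0.043, -0.001], [0.001, 0.006, -1.0]]
ft_force: [-0.1, -0.3, 0.0]
grip_width: 0.085
```

Call:
jog_arm:
  dr:
    - [0,0,0]
    - [0,0,0]
    - [0,0,0]
    - [0,0,0]
    - [0,0,0]
    - [0,0,0]
    - [0,0,0]
    - [0,0,0]
    - [0,0,0]
    - [0,0,0]
  slide:
    - [0,0,-0.04]
    - [0,0,-0.04]
    - [0,0,-0.04]
    - [0,0,0]
    - [0,0,0]
    - [0,0,0]
    - [0,0,0]
    - [0,0,0]
    - [0,0,0]
    - [0,0,0]
  gripper: [1,1,1,1,1,1,1,1,1,1]

```text
time_s: 36.05
position: [0.5504, 0.3178, 0.1797]
tool_rot: [[-0.043, -0.999, -0.001], [-0.999, 0.043, 0.0], [-0.0, 0.001, -1.0]]
ft_force: [-0.2, -0.5, 0.7]
grip_width: 0.0856
```

```bash
python3 - <<'E'
from h import *
im=shot('wrist','w14')
for r in rects(im,sheetmask(im['pixels']),.01,300): print(r)
sc=shot('scene','s14'); print(rects(sc,sheetmask(sc['pixels']),.01,300)); print(rects(sc,topmask(sc['pixels']),.05))
plan(([.5625,.1215,.12],Rt(-84.3)),([.5625,.1215,.013],None))
E
```

```text
(array([440., 145.]), 563.5, 119.2, 121.7, 55.6, 5.5)
[(array([ 10., 289.]), 405.9, -580.2, 239.5, 54.8, -14.1), (array([282., 185.]), 564.0, 121.1, 126.7, 62.0, 5.9), (array([146., 142.]), 28.2, -39.6, 218.9, 135.9, 33.0)]
[(array([193., 247.]), 638.4, -244.0, 67.0, 30.2, -27.7)]
t 36.15 p [0.5504 0.3178 0.1799] q [ 19.3  33.1  65.4   0.   81.5 111.8] w 0.0856
 slide total [ 0.1957 -0.0205  0.0598] rows 5 each [ 0.0391 -0.0041  0.012 ]
 turn total [ 0.0008  0.0005 -0.1422] rows 1 each [ 0.0008  0.0005 -0.1422]
 slide total [0.    0.    0.107] rows 3 each [0.     0.     0.0357]
```

View pics/w14.png

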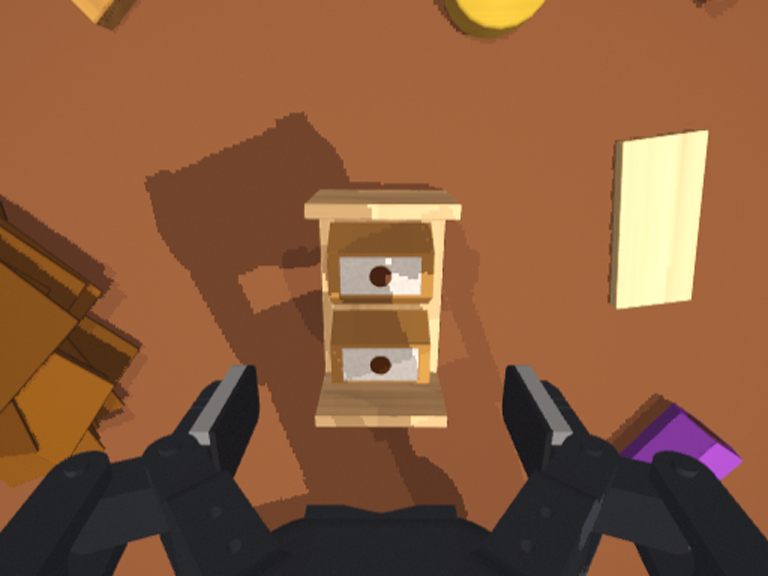

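Both labels are up in the tray, with dots at (380,276) and (380,364). The sheet measures 122 x 56 mm, centred at (0.563, 0.120). I'm going for it.

```bash
python3 - <<'E'
from h import *
plan(([.563,.1205,.10],Rt(-84.5)))
E
```

```text
t 36.15 p [0.5504 0.3178 0.1799] q [ 19.3  33.1  65.4   0.   81.5 111.8] w 0.0856
 slide total [ 0.1967 -0.0211  0.0798] rows 5 each [ 0.0393 -0.0042  0.016 ]
 turn total [ 0.0008  0.0005 -0.1387] rows 1 each [ 0.0008  0.0005 -0.1387]
```

Call:
jog_arm:
  dr:
    - [0,0,0]
    - [0,0,0]
    - [0,0,0]
    - [0,0,0]
    - [0,0,0]
    - [0,0,-0.138]
    - [0,0,0]
    - [0,0,0]
    - [0,0,0]
    - [0,0,0]
  slide:
    - [0.039,-0.004,0]
    - [0.039,-0.004,0.02]
    - [0.039,-0.004,0.02]
    - [0.039,-0.004,0.02]
    - [0.04,-0.005,0.02]
    - [0,0,0]
    - [0,0,0]
    - [0,0,0]
    - [0,0,0]
    - [0,0,0]
  gripper: [1,1,1,1,1,1,1,1,1,1]

```text
time_s: 37.15
position: [0.563, 0.1219, 0.1002]
tool_rot: [[0.095, -0.995, 0.0], [-0.995, -0.095, 0.001], [-0.001, -0.0, -1.0]]
ft_force: [-0.1, 1.0, -0.9]
grip_width: 0.0855
```

```bash
python3 - <<'E'
from h import *
im=shot('wrist','w15')
for r in rects(im,sheetmask(im['pixels']),.01,300): print(r)
plan(([.563,.1205,.012],Rt(-84.5)))
E
```

```text
(array([264., 228.]), 534.9, 113.0, 63.1, 47.7, 5.5)
(array([ 65., 223.]), 518.5, 284.2, 131.3, 21.4, -2.8)
(array([274., 139.]), 608.8, 111.8, 32.8, 31.4, 5.5)
t 37.2 p [0.563  0.1218 0.1002] q [ 0.4 32.2 82.   0.  65.8 85. ] w 0.0854
 slide total [0.0014 0.0002 0.0882] rows 2 each [0.0007 0.0001 0.0441]
 turn total [-0.0001  0.0006 -0.0008] rows 1 each [-0.0001  0.0006 -0.0008]
```

View pics/w15.png

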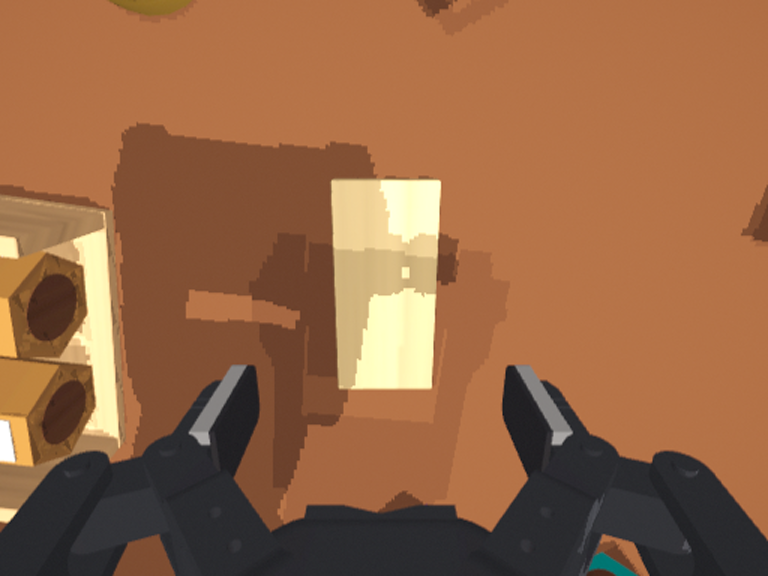

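Call:
jog_arm:
  dr:
    - [0,0,0]
    - [0,0,0]
    - [0,0,0]
    - [0,0,0]
    - [0,0,0]
    - [0,0,0]
    - [0,0,0]
    - [0,0,0]
    - [0,0,0]
    - [0,0,0]
  slide:
    - [0.001,0,0.04]
    - [0,0,0.03]
    - [0,0,0.012]
    - [0,0,0.006]
    - [0,0,0.003]
    - [0,0,0]
    - [0,0,0]
    - [0,0,0]
    - [0,0,0]
    - [0,0,0]
  gripper: [1,1,1,1,1,1,0.1,0.1,0.1,0.1]
  force: 40

```text
time_s: 38.2
position: [0.5634, 0.1203, 0.0099]
tool_rot: [[0.095, -0.995, 0.001], [-0.995, -0.095, 0.001], [-0.001, -0.001, -1.0]]
ft_force: [-0.9, -0.4, 7.0]
grip_width: 0.0545
```

```bash
python3 - <<'E'
from h import *
s=observe();print(s['position'],s['ft_force'],s['grip_width'])
im=shot('wrist','w16')
E
```

```text
[0.56343747 0.12025103 0.00988029] [-0.85669645 -0.364692    6.99497152] 0.054508038361876406
```

View pics/w16.png

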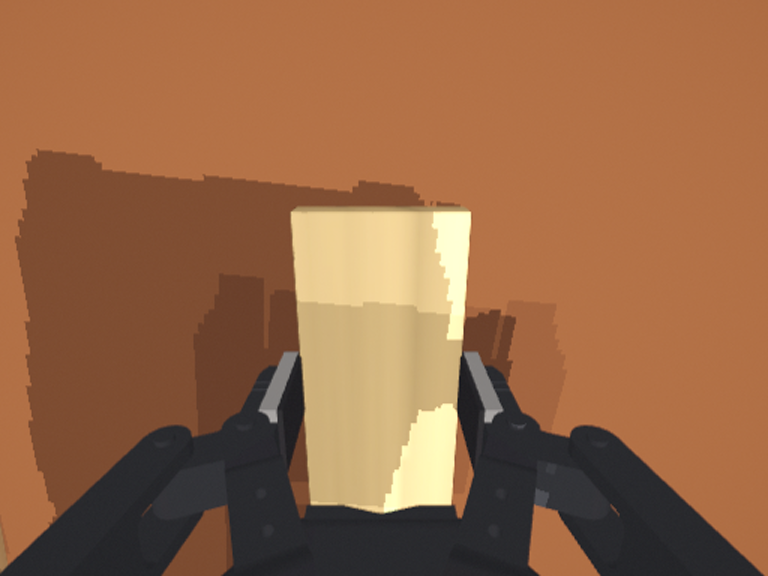

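Call:
jog_arm:
  dr:
    - [0,0,0]
    - [0,0,0]
    - [0,0,0]
    - [0,0,0]
    - [0,0,0]
    - [0,0,0]
    - [0,0,0]
    - [0,0,0]
    - [0,0,0]
    - [0,0,0]
  slide:
    - [0,0,0]
    - [0,0,-0.01]
    - [0,0,-0.025]
    - [0,0,-0.035]
    - [0,0,-0.035]
    - [0,0,-0.03]
    - [0,0,0]
    - [0,0,0]
    - [0,0,0]
    - [0,0,0]
  gripper: [0.1,0.1,0.1,0.1,0.1,0.1,0.1,0.1,0.1,0.1]

```text
time_s: 39.25
position: [0.5626, 0.1201, 0.1428]
tool_rot: [[0.095, -0.995, -0.003], [-0.995, -0.095, 0.001], [-0.001, 0.003, -1.0]]
ft_force: [-0.4, 0.6, -0.5]
grip_width: 0.0547
```

```bash
python3 - <<'E'
from h import *
im=shot('wrist','w17');shot('scene','s17')
plan(([.519,.319,.14],Rt(-92.4)),([.519,.319,.072],None))
E
```

```text
t 39.35 p [0.5628 0.1201 0.143 ] q [ 0.3 29.4 79.   0.  71.7 84.8] w 0.0547
 slide total [-0.2021  0.0247  0.0032] rows 5 each [-0.0404  0.0049  0.0006]
 turn total [0.0024 0.0006 0.137 ] rows 1 each [0.0024 0.0006 0.137 ]
 slide total [0.    0.    0.068] rows 2 each [0.    0.    0.034]
```

View pics/w17.png

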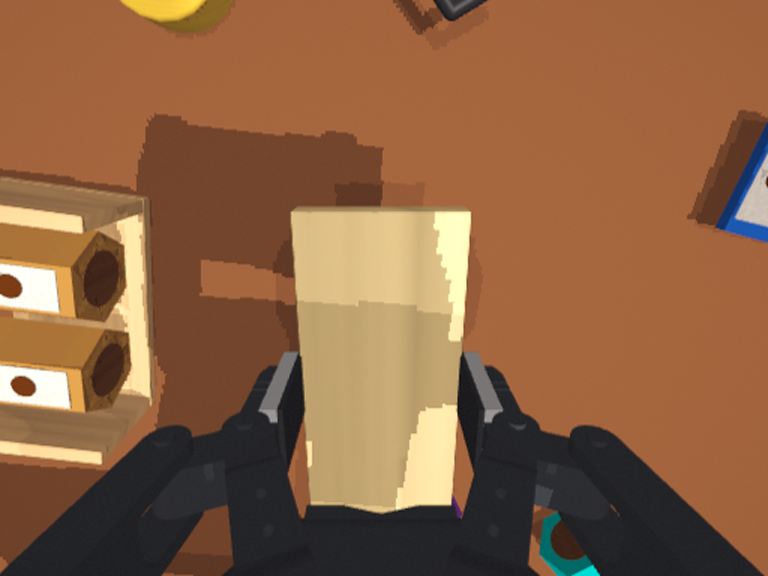

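View pics/s17.png

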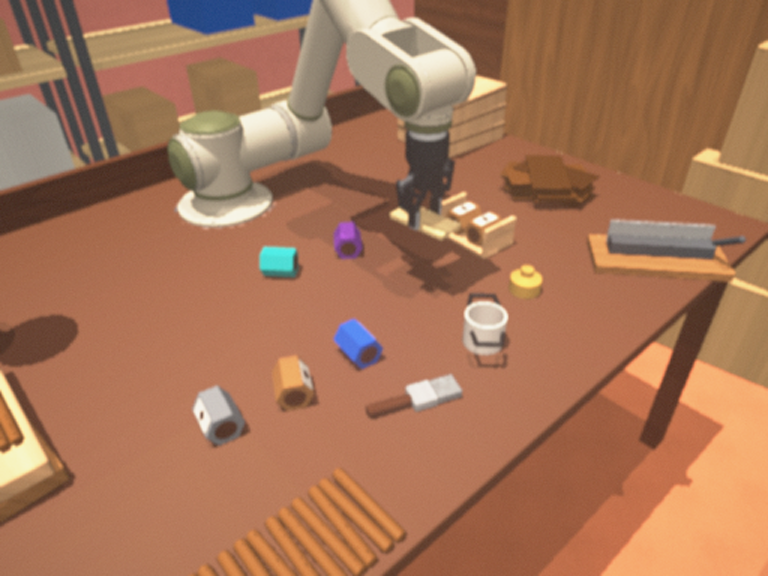

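Call:
jog_arm:
  dr:
    - [0,0,0]
    - [0,0,0]
    - [0,0,0]
    - [0,0,0]
    - [0,0,0]
    - [0,0,0.137]
    - [0,0,0]
    - [0,0,0]
    - [0,0,0]
    - [0,0,0]
  slide:
    - [-0.04,0.005,0]
    - [-0.04,0.005,0]
    - [-0.04,0.005,0]
    - [-0.04,0.005,0]
    - [-0.042,0.005,0]
    - [0,0,0]
    - [0,0,0]
    - [0,0,0.03]
    - [0,0,0.01]
    - [0,0,0]
  gripper: [0.1,0.1,0.1,0.1,0.1,0.1,0.1,0.1,0.1,0.1]

```text
time_s: 40.35
position: [0.5185, 0.3179, 0.1024]
tool_rot: [[-0.041, -0.999, -0.004], [-0.999, 0.041, -0.001], [0.001, 0.004, -1.0]]
ft_force: [0.2, 0.8, 0.4]
grip_width: 0.0547
```

```bash
python3 - <<'E'
from h import *
im=shot('wrist','w18');shot('scene','s18',(270,100,370,180),7.5)
plan(([.519,.319,.068],Rt(-92.4)))
E
```

```text
t 40.45 p [0.5195 0.3185 0.1046] q [ 20.4  34.8  75.9   0.   69.3 112.7] w 0.0549
 slide total [-0.0004  0.0005  0.0366] rows 1 each [-0.0004  0.0005  0.0366]
 turn total [0.0003 0.0007 0.0004] rows 1 each [0.0003 0.0007 0.0004]
```

View pics/w18.png

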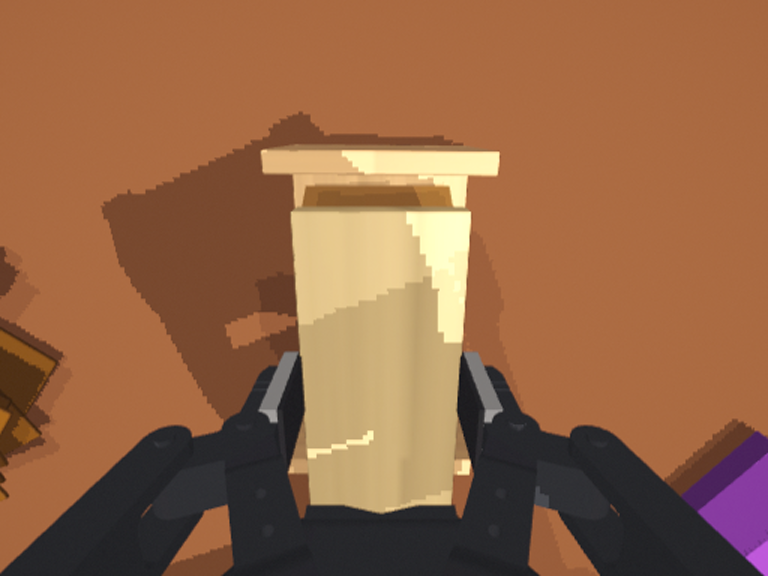

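View pics/s18.png

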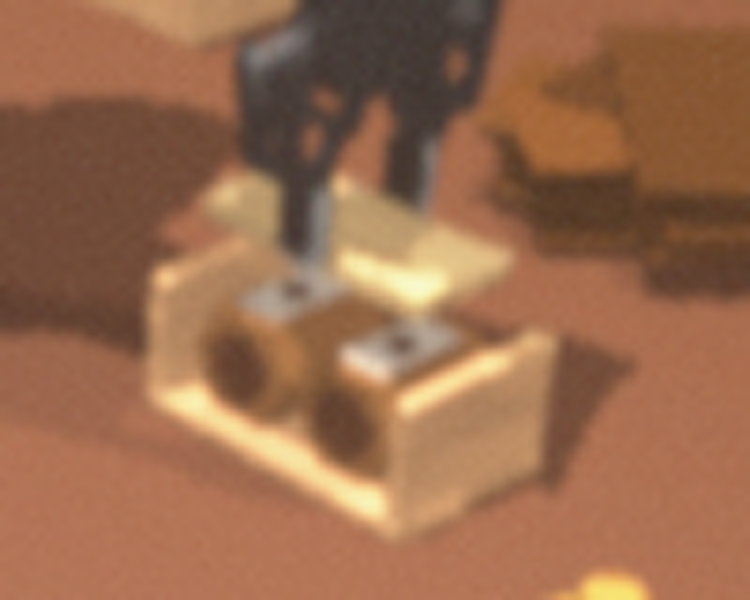

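```bash
python3 - <<'E'
from h import *
w=dict(np.load('pics/w18.npz'))
for u,v,z in((264,172,.066),(498,174,.066),(262,151,.066),(499,151,.066),(292,211,.1047),(470,211,.1047)): print(onz(w,u/1.5,v/1.5,z).round(4))
E
```

```text
[0.5896 0.3595 0.066 ]
[0.5852 0.2701 0.066 ]
[0.5973 0.3593 0.066 ]
[0.5937 0.2702 0.066 ]
[0.5808 0.3423 0.1047]
[0.5786 0.2883 0.1047]
```

Call:
jog_arm:
  dr:
    - [0,0,0]
    - [0,0,0]
    - [0,0,0]
    - [0,0,0]
    - [0,0,0]
    - [0,0,0]
    - [0,0,0]
    - [0,0,0]
    - [0,0,0]
    - [0,0,0]
  slide:
    - [0,-0.001,0]
    - [0,0,0.015]
    - [0,0,0.01]
    - [0,0,0.006]
    - [0,0,0.002]
    - [0,0,0.001]
    - [0,0,0]
    - [0,0,0]
    - [0,0,0]
    - [0,0,0]
  gripper: [0.1,0.1,0.1,0.1,0.1,0.1,0.1,0.1,0.1,0.1]

```text
time_s: 41.45
position: [0.52, 0.3189, 0.0702]
tool_rot: [[-0.042, -0.999, -0.0], [-0.999, 0.042, 0.001], [-0.001, 0.0, -1.0]]
ft_force: [0.5, 0.3, -0.3]
grip_width: 0.055
```

```bash
python3 - <<'E'
from h import *
im=shot('scene','s19',(270,100,370,180),7.5)
plan(([.520,.319,.068],Rt(-92.4)));print(observe()['ft_force'])
E
```

```text
t 41.5 p [0.52   0.3189 0.0701] q [ 20.4  37.1  77.9   0.   65.  112.8] w 0.0548
 slide total [-0.0001  0.      0.0021] rows 1 each [-0.0001  0.      0.0021]
 turn total [0.0005 0.0006 0.0002] rows 1 each [0.0005 0.0006 0.0002]
[ 0.02923418  0.277474   -0.19526038]
```

View pics/s19.png

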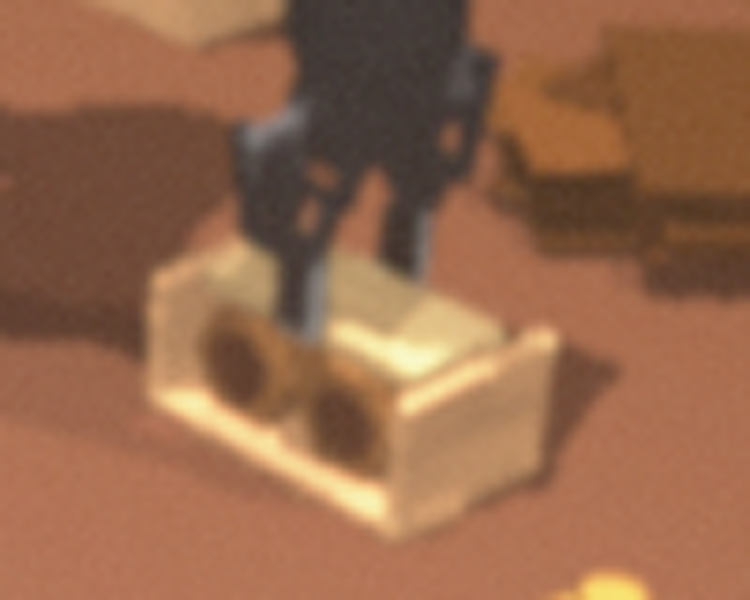

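The sheet is within about 2 mm of seating. I'll lower 2 mm, let go and rise.

Call:
jog_arm:
  dr:
    - [0,0,0]
    - [0,0,0]
    - [0,0,0]
    - [0,0,0]
    - [0,0,0]
    - [0,0,0]
    - [0,0,0]
    - [0,0,0]
    - [0,0,0]
    - [0,0,0]
  slide:
    - [0,0,0.001]
    - [0,0,0.001]
    - [0,0,0]
    - [0,0,0]
    - [0,0,0]
    - [0,0,0]
    - [0,0,0]
    - [0,0,-0.02]
    - [0,0,-0.04]
    - [0,0,-0.04]
  gripper: [0.1,0.1,0.1,0.3,0.6,0.8,0.8,0.8,1,1]

```text
time_s: 42.5
position: [0.5197, 0.3186, 0.1689]
tool_rot: [[-0.042, -0.999, -0.002], [-0.999, 0.042, 0.0], [0.0, 0.002, -1.0]]
ft_force: [0.1, -1.1, 0.3]
grip_width: 0.0855
```

```bash
python3 - <<'E'
from h import *
im=shot('wrist','w20')
im=shot('scene','s20')
print(rects(im,topmask(im['pixels']),.05))
plan(([.5195,.3188,.20],None),([.6390,-.243,.15],Rt(-27.5)))
E
```

```text
[(array([193., 247.]), 638.4, -244.1, 67.0, 30.3, -27.7)]
t 42.6 p [0.522  0.3196 0.1737] q [ 20.4  30.8  70.7   0.   77.9 112.8] w 0.0855
 slide total [ 0.0008  0.0022 -0.0263] rows 1 each [ 0.0008  0.0022 -0.0263]
 slide total [ 0.5566 -0.1423  0.0487] rows 12 each [ 0.0464 -0.0119  0.0041]
 turn total [-1.0600e-02 -1.0000e-03 -1.1324e+00] rows 8 each [-1.300e-03 -1.000e-04 -1.416e-01]
```

View pics/w20.png

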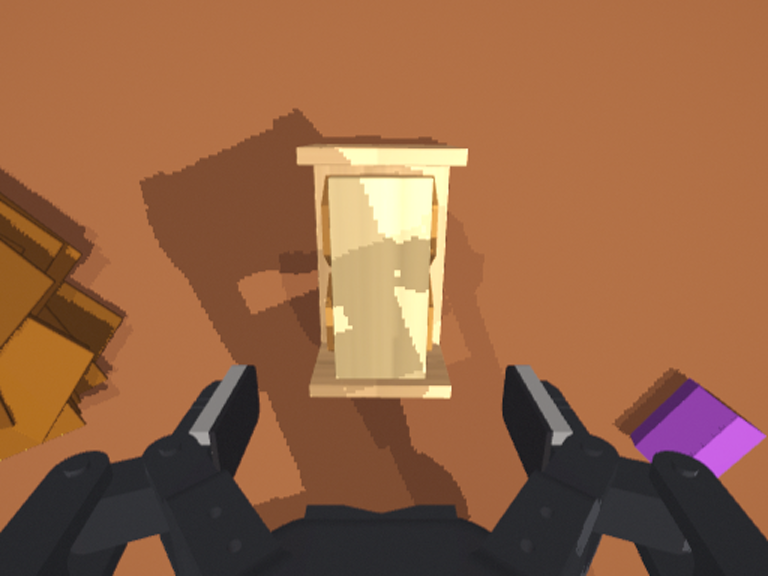

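View pics/s20.png

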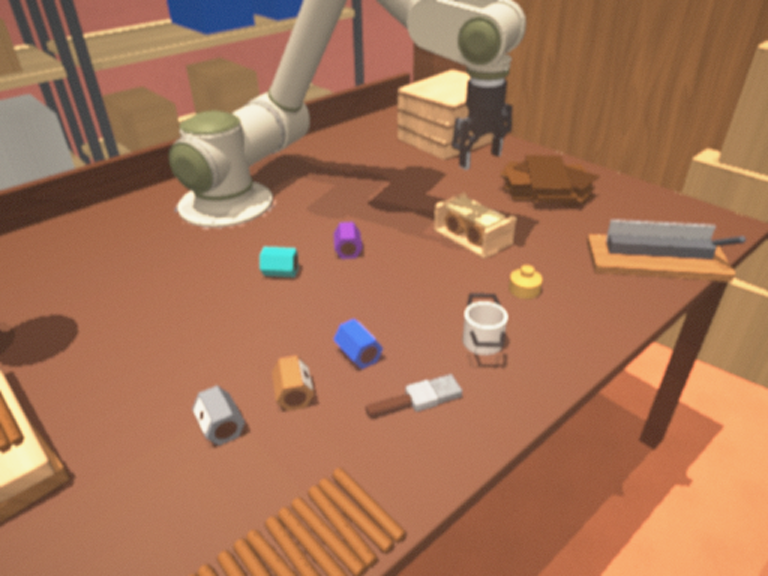

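The sheet lies flat between the walls at (380,277) in the wrist picture. Case C hasn't moved. Going to it.

Call:
jog_arm:
  dr:
    - [0,0,0]
    - [0,0,0]
    - [0,0,0]
    - [0,0,0]
    - [0,0,0]
    - [0,0,0]
    - [0,0,0]
    - [0,0,0]
    - [0,0,0]
    - [0,0,0]
  slide:
    - [0.046,-0.012,-0.02]
    - [0.046,-0.012,0]
    - [0.046,-0.012,0]
    - [0.046,-0.012,0]
    - [0.046,-0.012,0]
    - [0.046,-0.012,0]
    - [0.046,-0.012,0]
    - [0.046,-0.012,0]
    - [0.046,-0.012,0]
    - [0.046,-0.011,0]
  gripper: [1,1,1,1,1,1,1,1,1,1]

```text
time_s: 43.6
position: [0.6194, -0.1463, 0.1865]
tool_rot: [[-0.042, -0.999, -0.001], [-0.999, 0.042, 0.001], [-0.001, 0.001, -1.0]]
ft_force: [0.3, 0.3, -0.1]
grip_width: 0.0853
```

Call:
jog_arm:
  dr:
    - [0,0,0]
    - [0,0,0]
    - [0,0,-0.142]
    - [0,0,-0.142]
    - [0,0,-0.142]
    - [0,0,-0.142]
    - [0,0,-0.142]
    - [0,0,-0.142]
    - [0,0,-0.142]
    - [0,0,-0.142]
  slide:
    - [0.046,-0.011,0.02]
    - [0.047,-0.01,0.02]
    - [0,0,0]
    - [0,0,0]
    - [0,0,0]
    - [0,0,0]
    - [0,0,0]
    - [0,0,0]
    - [0,0,0]
    - [0,0,0]
  gripper: [1,1,1,1,1,1,1,1,1,1]

```text
time_s: 44.6
position: [0.6358, -0.235, 0.1476]
tool_rot: [[0.891, -0.454, -0.001], [-0.454, -0.891, 0.001], [-0.002, -0.0, -1.0]]
ft_force: [-0.1, 0.8, 0.1]
grip_width: 0.0856
```

```bash
python3 - <<'E'
from h import *
im=shot('wrist','w21')
print(rects(im,topmask(im['pixels']),.05,300))
plan(([.639,-.243,.0132],Rt(-27.5)))
E
```

```text
[(array([489., 218.]), 809.7, -350.5, 39.1, 9.2, 0.5), (array([487., 200.]), 811.4, -332.1, 42.8, 9.3, 0.9), (array([263., 200.]), 639.7, -245.8, 66.5, 29.8, -27.7), (array([483., 177.]), 813.1, -310.3, 46.5, 8.9, -3.2), (array([481., 159.]), 815.1, -293.8, 50.1, 9.1, 1.2), (array([478., 136.]), 816.9, -273.7, 53.6, 8.8, -0.6)]
t 44.65 p [ 0.6358 -0.235   0.1476] q [-30.3  38.8  59.8   0.   81.5  -3.7] w 0.0855
 slide total [0.0067 0.0058 0.1344] rows 3 each [0.0022 0.0019 0.0448]
 turn total [-0.0003  0.0017  0.0162] rows 1 each [-0.0003  0.0017  0.0162]
```

View pics/w21.png

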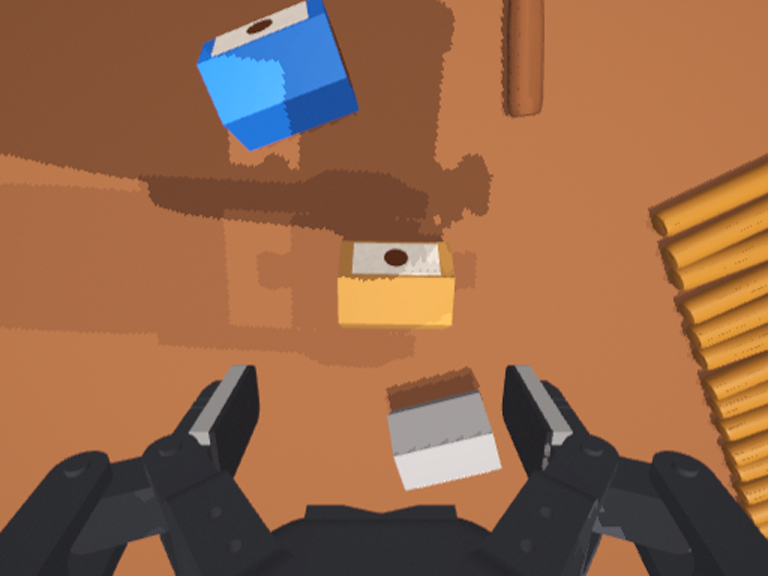

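Case C is at (396,285), with its label on the far (+n) upper face. The grey look-alike stands clear at (443,440). Gripping.

Call:
jog_arm:
  dr:
    - [0,0,0.017]
    - [0,0,0]
    - [0,0,0]
    - [0,0,0]
    - [0,0,0]
    - [0,0,0]
    - [0,0,0]
    - [0,0,0]
    - [0,0,0]
    - [0,0,0]
  slide:
    - [0.007,0.007,0.03]
    - [0,0,0.04]
    - [0,0,0.04]
    - [0,0,0.016]
    - [0,0,0.008]
    - [0,0,0]
    - [0,0,0]
    - [0,0,0]
    - [0,0,0]
    - [0,0,0]
  gripper: [1,1,1,1,1,1,0.3,0.3,0.3,0.3]
  force: 50

```text
time_s: 45.65
position: [0.6396, -0.2448, 0.0161]
tool_rot: [[0.881, -0.474, 0.002], [-0.474, -0.881, -0.001], [0.002, -0.0, -1.0]]
ft_force: [0.2, 0.5, 5.6]
grip_width: 0.0653
```

```bash
python3 - <<'E'
from h import *
print(observe()['ft_force'])
plan(([.639,-.244,.0132],Rt(-27.6)),([.639,-.244,.16],None),([.46,-.21,.16],None))
E
```

```text
[0.2278234  0.45585158 5.62205969]
t 45.65 p [ 0.6396 -0.2448  0.0161] q [-30.8  47.   66.3   0.   66.5  -2.5] w 0.0653
 slide total [-0.0009 -0.0004  0.0029] rows 1 each [-0.0009 -0.0004  0.0029]
 turn total [-0.0001 -0.0022 -0.0121] rows 1 each [-0.0001 -0.0022 -0.0121]
 slide total [ 0.      0.     -0.1468] rows 3 each [ 0.      0.     -0.0489]
 slide total [-0.1744  0.0528  0.    ] rows 4 each [-0.0436  0.0132  0.    ]
```

Call:
jog_arm:
  dr:
    - [0,0,0]
    - [0,0,0]
    - [0,0,0]
    - [0,0,0]
    - [0,0,0]
    - [0,0,0]
    - [0,0,0]
    - [0,0,0]
    - [0,0,0]
    - [0,0,0]
  slide:
    - [0,0,-0.02]
    - [0,0,-0.04]
    - [0,0,-0.045]
    - [-0.044,0.013,0]
    - [-0.044,0.013,0]
    - [-0.044,0.013,0]
    - [-0.043,0.013,0]
    - [0,0,0.03]
    - [0,0,0.02]
    - [0,0,0]
  gripper: [0.3,0.3,0.3,0.3,0.3,0.3,0.3,0.3,0.3,0.3]

```text
time_s: 46.65
position: [0.459, -0.2066, 0.068]
tool_rot: [[0.88, -0.474, -0.004], [-0.474, -0.88, 0.003], [-0.005, -0.001, -1.0]]
ft_force: [0.1, 0.1, -0.8]
grip_width: 0.0658
```

Call:
jog_arm:
  dr:
    - [0.131,0,0]
    - [0.131,0,0]
    - [0.131,0,0]
    - [0.131,0,0]
    - [0.131,0,0]
    - [0.131,0,0]
    - [0.131,0,0]
    - [0.13,0,0]
    - [0,0,0]
    - [0,0,0]
  slide:
    - [0,0,0]
    - [0,0,0]
    - [0,0,0]
    - [0,0,0]
    - [0,0,0]
    - [0,0,0]
    - [0,0,0]
    - [0,0,0]
    - [0,0,0]
    - [0,0,0]
  gripper: [0.3,0.3,0.3,0.3,0.3,0.3,0.3,0.3,0.3,0.3]

```text
time_s: 47.65
position: [0.4603, -0.2078, 0.0697]
tool_rot: [[0.881, -0.238, 0.409], [-0.474, -0.443, 0.761], [-0.0, -0.864, -0.503]]
ft_force: [0.1, 0.1, -1.8]
grip_width: 0.0656
```

```bash
python3 - <<'E'
from h import *
s=observe();p=np.array(s['position']);p[2]=.021
plan((p,Rt(-27.6,60)))
shot('wrist','w22')
E
```

```text
t 47.65 p [ 0.4603 -0.2078  0.0697] q [-60.4  42.8  95.5  47.2  86.  -55.6] w 0.0656
 slide total [0.     0.0421 0.0245] rows 1 each [0.     0.0421 0.0245]
 turn total [ 0.0035 -0.0099 -0.006 ] rows 1 each [ 0.0035 -0.0099 -0.006 ]
```

View pics/w22.png

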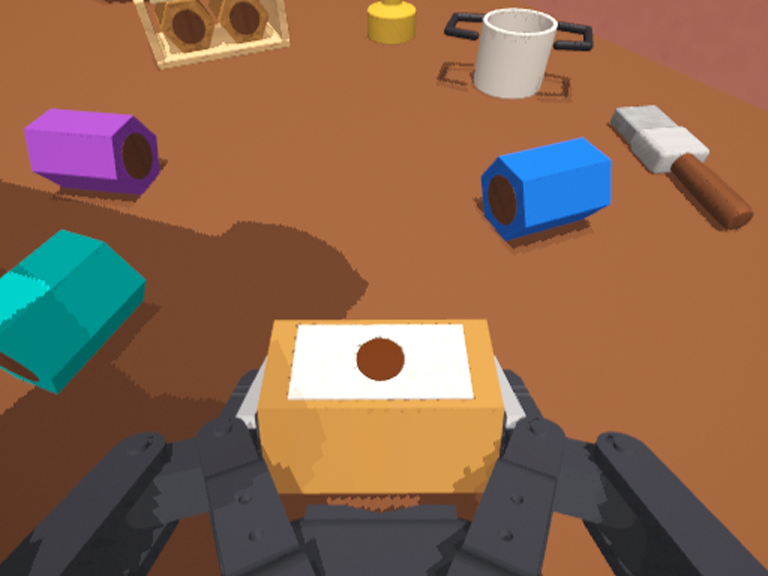

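The label at (380,360) now faces up. I'll lower it, release, turn the tool upright in place and regrip.

Call:
jog_arm:
  dr:
    - [0,0,0]
    - [0,0,0]
    - [0,0,0]
    - [0,0,0]
    - [0,0,0]
    - [0,0,0]
    - [0,0,0]
    - [0,0,0]
    - [0,0,0]
    - [-0.1,0,0]
  slide:
    - [0,0.015,0.009]
    - [0,0.015,0.009]
    - [0,0.008,0.004]
    - [0,0.003,0.002]
    - [0,0.001,0.001]
    - [0,0,0]
    - [0,0,0]
    - [0,0,0]
    - [0,0,0]
    - [0,0,0]
  gripper: [0.3,0.3,0.3,0.3,0.3,1,1,1,1,1]

```text
time_s: 48.7
position: [0.46, -0.2074, 0.0195]
tool_rot: [[0.88, -0.28, 0.384], [-0.475, -0.513, 0.715], [-0.003, -0.812, -0.584]]
ft_force: [0.1, -0.4, -0.3]
grip_width: 0.0858
```

Call:
jog_arm:
  dr:
    - [-0.136,0,0]
    - [-0.136,0,0]
    - [-0.136,0,0]
    - [-0.136,0,0]
    - [-0.136,0,0]
    - [-0.136,0,0]
    - [-0.136,0,0]
    - [0,0,0]
    - [0,0,0]
    - [0,0,0]
  slide:
    - [0,0,0]
    - [0,0,0]
    - [0,0,0]
    - [0,0,0]
    - [0,0,0]
    - [0,0,0]
    - [0,0,0]
    - [0,0.008,0]
    - [0,0,0.006]
    - [0,0,0]
  gripper: [1,1,1,1,1,1,1,1,1,1]

```text
time_s: 49.7
position: [0.456, -0.2141, 0.0138]
tool_rot: [[0.88, -0.475, -0.004], [-0.475, -0.88, -0.002], [-0.002, 0.003, -1.0]]
ft_force: [-0.1, -0.1, -0.9]
grip_width: 0.0855
```

```bash
python3 - <<'E'
from h import *
s=observe();print(s['ft_force'])
plan((None,Rt(-28.2)))
shot('wrist','w23')
E
```

```text
[-0.06304312 -0.06972609 -0.90072319]
t 49.7 p [ 0.456  -0.2141  0.0138] q [-38.5  34.3  98.4  -0.3  47.4 -10. ] w 0.0855
 turn total [ 0.003   0.0024 -0.0027] rows 1 each [ 0.003   0.0024 -0.0027]
```

View pics/w23.png

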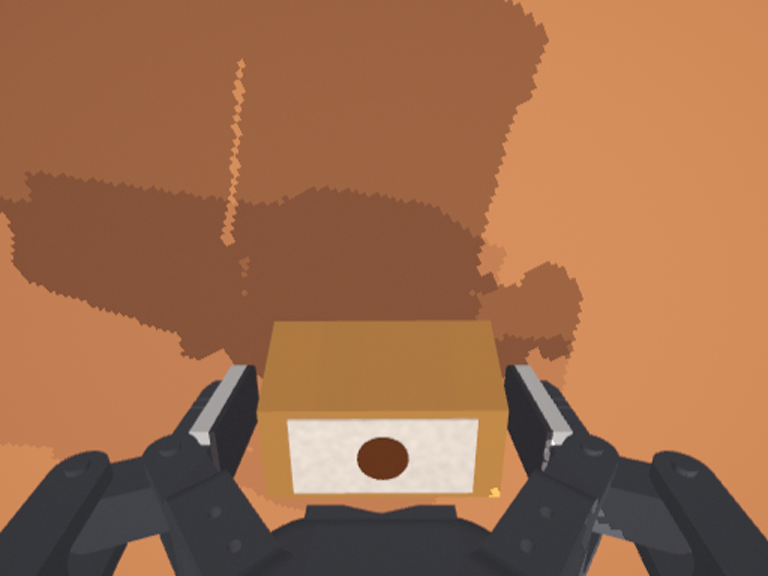

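Call:
jog_arm:
  dr:
    - [0,0,0]
    - [0,0,0]
    - [0,0,0]
    - [0,0,0]
    - [0,0,0]
    - [0,0,0]
    - [0,0,0]
    - [0,0,0]
    - [0,0,0]
    - [0,0,0]
  slide:
    - [0,0,0]
    - [0,0,0]
    - [0,0,0]
    - [0,0,0]
    - [0,0,-0.02]
    - [0,0,-0.045]
    - [0,0,-0.048]
    - [0,0,-0.048]
    - [0,0,-0.03]
    - [0,0,0]
  gripper: [0.3,0.3,0.3,0.3,0.3,0.3,0.3,0.3,0.3,0.3]

```text
time_s: 50.75
position: [0.4583, -0.2137, 0.2095]
tool_rot: [[0.881, -0.474, 0.003], [-0.474, -0.881, -0.009], [0.007, 0.006, -1.0]]
ft_force: [-0.4, -0.2, -1.5]
grip_width: 0.0655
```

```bash
python3 - <<'E'
from h import *
plan(([.5197,.319,.205],Rt(-92.4)))
E
```

```text
t 50.75 p [ 0.4583 -0.2137  0.2095] q [-38.3  18.8  84.7  -0.3  76.  -10. ] w 0.0655
 slide total [-1.983e-01 -4.983e-01  2.000e-04] rows 11 each [-0.018  -0.0453  0.    ]
 turn total [ 0.0013 -0.0096  1.1193] rows 8 each [ 0.0002 -0.0012  0.1399]
```

Call:
jog_arm:
  dr:
    - [0,0,0]
    - [0,0,0]
    - [0,0,0]
    - [0,0,0]
    - [0,0,0]
    - [0,0,0]
    - [0,0,0]
    - [0,0,0]
    - [0,0,0]
    - [0,0,0]
  slide:
    - [-0.018,-0.045,0]
    - [-0.018,-0.045,0]
    - [-0.018,-0.045,0]
    - [-0.018,-0.045,0]
    - [-0.018,-0.045,0]
    - [-0.018,-0.045,0]
    - [-0.018,-0.045,0]
    - [-0.018,-0.045,0]
    - [-0.018,-0.045,0]
    - [-0.018,-0.045,0]
  gripper: [0.3,0.3,0.3,0.3,0.3,0.3,0.3,0.3,0.3,0.3]

```text
time_s: 51.75
position: [0.5112, 0.2705, 0.2019]
tool_rot: [[0.881, -0.474, -0.006], [-0.474, -0.881, -0.004], [-0.003, 0.007, -1.0]]
ft_force: [0.9, -0.6, -1.7]
grip_width: 0.0656
```

Call:
jog_arm:
  dr:
    - [0,0,0]
    - [0,0,0.14]
    - [0,0,0.14]
    - [0,0,0.14]
    - [0,0,0.14]
    - [0,0,0.14]
    - [0,0,0.14]
    - [0,0,0.14]
    - [0,0,0.14]
    - [0,0,0]
  slide:
    - [-0.018,-0.045,0]
    - [0,0,0]
    - [0,0,0]
    - [0,0,0]
    - [0,0,0]
    - [0,0,0]
    - [0,0,0]
    - [0,0,0]
    - [0,0,0]
    - [0,0,0]
  gripper: [0.3,0.3,0.3,0.3,0.3,0.3,0.3,0.3,0.3,0.3]

```text
time_s: 52.75
position: [0.5169, 0.3165, 0.2017]
tool_rot: [[-0.044, -0.999, -0.006], [-0.999, 0.044, -0.005], [0.005, 0.006, -1.0]]
ft_force: [-0.2, 0.2, -1.5]
grip_width: 0.0658
```

```bash
python3 - <<'E'
from h import *
shot('wrist','w24')
plan(([.5197,.319,.0838],Rt(-92.4)))
E
```

```text
t 52.8 p [0.517  0.3165 0.202 ] q [ 2.040e+01  2.930e+01  6.850e+01 -1.000e-01  8.250e+01  1.127e+02] w 0.0658
 slide total [-0.0031 -0.0033  0.1182] rows 3 each [-0.001  -0.0011  0.0394]
 turn total [ 0.0052 -0.0048  0.0021] rows 1 each [ 0.0052 -0.0048  0.0021]
```

View pics/w24.png

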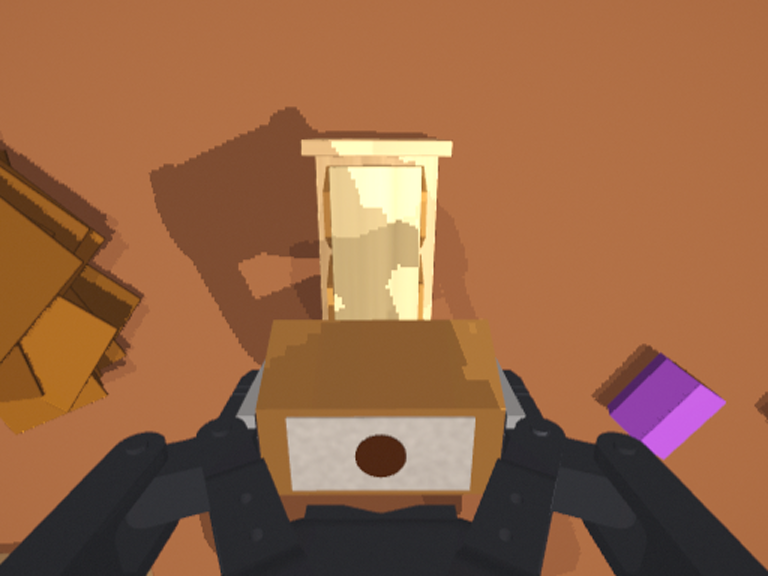

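The sheet is still in place, and the held case has its label up at (380,456). Lowering it onto the sheet.

Call:
jog_arm:
  dr:
    - [0.005,-0.005,0.002]
    - [0,0,0]
    - [0,0,0]
    - [0,0,0]
    - [0,0,0]
    - [0,0,0]
    - [0,0,0]
    - [0,0,0]
    - [0,0,0]
    - [0,0,0]
  slide:
    - [-0.003,-0.003,0]
    - [0,0,0.04]
    - [0,0,0.04]
    - [0,0,0.02]
    - [0,0,0.011]
    - [0,0,0.005]
    - [0,0,0]
    - [0,0,0]
    - [0,0,0]
    - [0,0,0]
  gripper: [0.3,0.3,0.3,0.3,0.3,0.3,0.3,0.3,0.3,0.3]

```text
time_s: 53.8
position: [0.521, 0.3197, 0.0882]
tool_rot: [[-0.045, -0.999, 0.004], [-0.999, 0.045, 0.001], [-0.002, -0.003, -1.0]]
ft_force: [0.1, -0.0, -1.9]
grip_width: 0.0655
```

```bash
python3 - <<'E'
from h import *
shot('scene','s25',(270,100,370,180),7.5)
plan(([.5197,.319,.0818],Rt(-92.4)));print(observe()['ft_force'])
E
```

```text
t 53.85 p [0.5209 0.3197 0.088 ] q [ 20.5  35.9  76.8   0.   67.1 113. ] w 0.0653
 slide total [0.0008 0.0012 0.0062] rows 1 each [0.0008 0.0012 0.0062]
 turn total [-0.0032  0.0015 -0.0028] rows 1 each [-0.0032  0.0015 -0.0028]
[-0.90564776  0.47648548 -0.96018225]
```

View pics/s25.png

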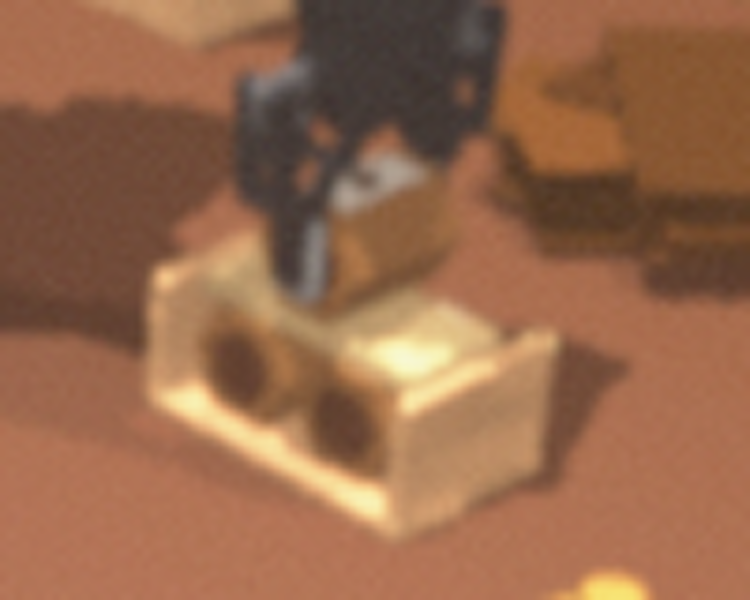

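Call:
jog_arm:
  dr:
    - [0,0,0]
    - [0,0,0]
    - [0,0,0]
    - [0,0,0]
    - [0,0,0]
    - [0,0,0]
    - [0,0,0]
    - [0,0,0]
    - [0,0,0]
    - [0,0,0]
  slide:
    - [0.001,0.001,0.003]
    - [0,0,0.001]
    - [0,0,0.001]
    - [0,0,0]
    - [0,0,0]
    - [0,0,0]
    - [0,0,0]
    - [0,0,0]
    - [0,0,0]
    - [0,0,0]
  gripper: [0.3,0.3,0.3,0.3,0.3,0.3,0.3,0.3,0.3,0.3]

```text
time_s: 54.85
position: [0.5196, 0.3186, 0.0827]
tool_rot: [[-0.045, -0.999, 0.002], [-0.999, 0.045, 0.001], [-0.001, -0.002, -1.0]]
ft_force: [-3.6, -1.8, 5.8]
grip_width: 0.0654
```

The reading of 5.8 N upward shows contact. Releasing and rising straight up.

Call:
jog_arm:
  dr:
    - [0,0,0]
    - [0,0,0]
    - [0,0,0]
    - [0,0,0]
    - [0,0,0]
    - [0,0,0]
    - [0,0,0]
    - [0,0,0]
    - [0,0,0]
    - [0,0,0]
  slide:
    - [0,0,0]
    - [0,0,0]
    - [0,0,0]
    - [0,0,0]
    - [0,0,0]
    - [0,0,-0.01]
    - [0,0,-0.03]
    - [0,0,-0.04]
    - [0,0,-0.04]
    - [0,0,-0.03]
  gripper: [0.5,0.8,1,1,1,1,1,1,1,1]

```text
time_s: 55.85
position: [0.5195, 0.3187, 0.236]
tool_rot: [[-0.045, -0.999, 0.005], [-0.999, 0.045, 0.002], [-0.002, -0.005, -1.0]]
ft_force: [-0.1, 0.3, 0.3]
grip_width: 0.0852
```

```bash
python3 - <<'E'
from h import *
shot('scene','s26',(270,100,370,180),7.5);shot('wrist','w26');shot('side','sd26',(50,200,250,384),4)
print(observe()['position'])
E
```

```text
[0.51980811 0.31878686 0.23496417]
```

View pics/s26.png

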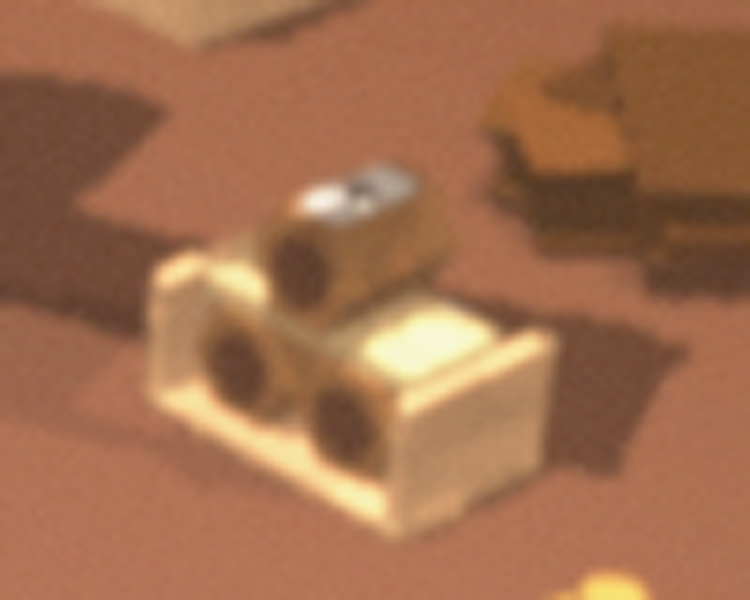

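View pics/w26.png

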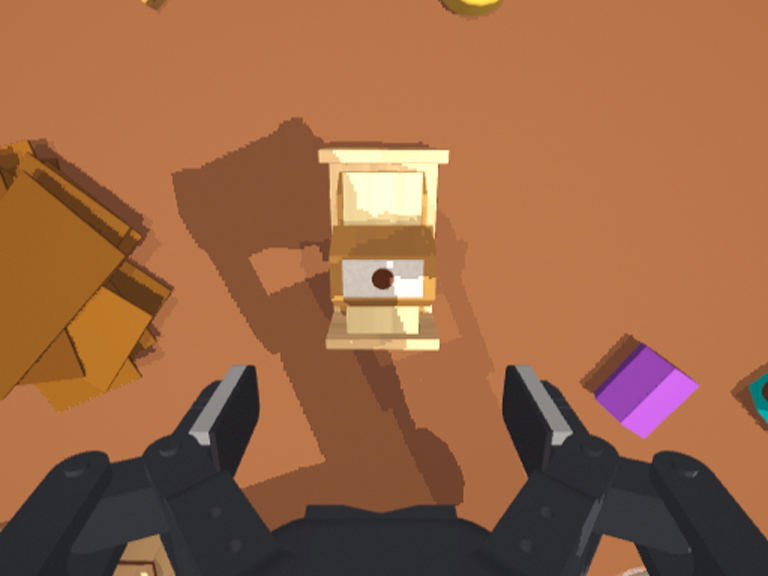

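```bash
python3 - <<'E'
from h import *
C=np.array([.5198,.319]);a=np.radians(-2.4);R=np.array([[np.cos(a),np.sin(a)],[-np.sin(a),np.cos(a)]])
w=dict(np.load('pics/w26.npz'))
f=lambda im,u,v,z,s=1.5:(R@(onz(im,u/s,v/s,z)[:2]-C)*1000).round(1)
print('top dot',f(w,383,279,.118))
for q in((342,260),(425,259),(342,298),(425,298)): print('label',f(w,*q,.118))
for q in((342,172),(423,172),(347,333),(419,333)): print('sheet',f(w,*q,.068))
for q in((319,151),(449,151),(328,348),(439,348)): print('tray',f(w,*q,.066))
w=dict(np.load('pics/w14.npz'))
for q in((380,276),(380,364)): print('low dots',f(w,*q,.058))
# lower case end hole centres in scene (front end plane): compare s20 vs s26
E
```

```text
top dot [-0.6 -0.7]
label [11.7 24.6]
label [ 12.3 -26.7]
label [-13.4  25.4]
label [-13.4 -27.5]
sheet [61.1 27.6]
sheet [ 61.  -28.5]
sheet [-61.3  27.4]
sheet [-61.3 -28.9]
tray [75.  43.2]
tray [ 74.8 -46.1]
tray [-75.4  43.1]
tray [-75.4 -45.3]
low dots [29.7  0.4]
low dots [-32.5   0.5]
```

View pics/sd26.png

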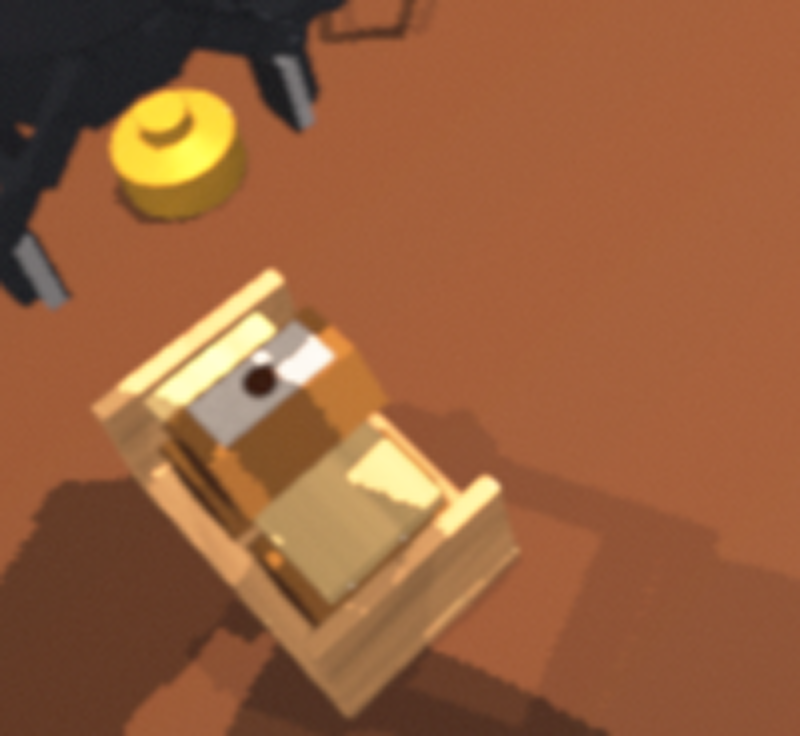

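All the measured positions are well inside their limits, and the gripper is clear. Handing in.

```bash
python3 -c "
from h import *
print(env.close_job())"
```

```text
the job is handed in; nothing more can be done
None
```

I packed all three cedar cases that were there; I saw no fourth in any picture. Two lie on the tray floor, the separator sheet lies flat on them, and the third case is centred on the sheet. All three have their labels up. I handed the job in at about 56 s of the 210 s allowed, and it reports no verdict.

**Rolling:** two cases needed one 60° roll, and the third had its label underneath and needed three. I gripped each case by its ends and turned the tool about the case's length.

**Last checks,** in the tray's frame:

| Item | Measured position | Limit |
|---|---|---|
| Top case | within 1 mm of the middle | 45 mm (x), 14 mm (y) |
| Sheet | within 1 mm of the middle, square to the tray | 20 mm (x), 17 mm (y) |
| Lower cases | x about -32 and +30 mm, y within 1 mm | 45 mm (x), 14 mm (y) |

The lower cases' positions come from a picture taken before the sheet went on. After that I only saw that their ends still looked in place.

**Pressing hard:** during one roll I pressed a case onto the bench with about 40 N at the wrist, mostly through the fingers, and eased off at once. The wrist limit is 120 N. The separate 40 N limit covers the arm and gripper body, and I didn't measure that directly.

**Bystanders:** I didn't touch the glue pot, brush, brass weight or any look-alike, and the pictures showed no sign that any had moved. I saw no knock to a part and no grip slip.

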